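Pack up the hobby chest after a modelling session

ROBOT

A 6-joint arm with a two-finger parallel gripper is mounted at the origin on the work surface. World frame = base frame: x ahead of the robot, y to its left, z up, the work surface at z = 0. Lengths are in m, angles in rad, forces in N, time in s.
With the tool pointing down it reaches from about 0.375 to 0.975 m from the base axis. Payload 3.8 kg.
Tool frame: the origin (TCP) lies between the finger pads; the fingertips stand 8 mm ahead of it and the grasp point (between the pads) lies 11 mm behind it (tcp_to_tips is the distance from the TCP to the fingertips, in m); z points along the fingers, y is the line along which they close (so a half turn about z gives the same grasp; the last joint's range is limited). The gripper opens to 85 mm and grips with 20 to 120 N. Pads are 22 mm wide; open, the fingers measure 114 mm over their backs; the gripper's body (76 mm by 85 mm) begins 54 mm behind the grasp point. The pads swing forward as they close: fully open they stand 13 mm farther back than shut.
Start: joints at [-1.145, 0.264, 1.604, -0, 1.274, -0.037], TCP at [0.301, -0.604, 0.239] pointing down, gripper open.
Joint ranges: [-2.63, 2.63], [-0.94, 2.18], [0.31, 2.57], [-1.31, 4.45], [0, 2.66], [-2.55, 2.55]. Speed limits (rad/s): [2.57, 2.57, 3.14, 3.14, 3.14, 3.14].

INTERFACE

Orientations are given as a rotation vector (axis times angle).
In Python, from workcell import * gives the robot as it stands.
- The arm moves only by the tool move_arm, never from a script. Its argument "series" is one flat list of numbers, 7 for each row, row after row: the finger opening in cm, from 0 to 8.54, then the shift along the tool's x, y, z in cm, then the turn, a rotation vector about the tool's x, y, z in degrees. A call has 1 to 5 rows; each row shifts and turns the commanded pose from where the row before left it, along the tool's axes as they then stand; what a row does not reach is not made up. A row lasts 1/8 s, in which the tool goes at most 62.5 mm and 10.7 degrees, less where a joint would pass 70% of its speed; a pose out of reach is approached as far as the arm can. A call is refused whole if a number of a shift passes 6.25 or a number of a turn 10.7, either way. A call with a gripper value outside its range is refused whole. The fingers move at their own pace and stop on an object; "grip_force" is the grip in N (left out, the last holds). Time passes only in rows, so rows that do not move let the fingers close. It gives the time, the measured TCP pose, the force, the opening and the grip force at its end, in the units of the state.
- read_state(): the state, without advancing time (a new reading comes with each control period).
- read_camera(name): name is "scene" or "top" or "wrist"; returns the picture (400x640x3 uint8, red, green, blue); there is no depth.
- calibration(name): a dict with "camera_matrix" (3x3 intrinsics, pixels), "rvec" (rotation vector, rad) and "tvec" (3), from world to camera coordinates, as OpenCV has them. Camera axes: x right, y down, z forward; pixel columns grow to the right and rows downward; lengths in m; the calibration is good to about 2 mm. A picture is of the moment at which its call begins: read the wrist's pose just before it. calibration takes no time and is no camera call; for the wrist camera it gives the pose at the moment of the call.
- finish_job(): hands the job in; it is judged then, once.
The state is a dict: "time": time; "q": joint angles; "joint_vel": joint speeds; "joint_torque": joint torques, N m; "tool_pos": TCP position; "tcp_rot": TCP orientation; "wrist_force": force on the tool from outside, world axes, zero at the start; "torque": the same for the moment, N m; "width": opening from 0.0 (shut) to 1.0 (fully open); "grip_force": force on a finger pad.
Only numpy, scipy, OpenCV 4.12 (cv2) and the standard library are available. Lean on these libraries where they do the work, as an engineer would, in place of code of your own. Each camera call takes 0.05 s, during which the arm holds its last target. There are 200 camera calls.

TASK

Pack the modelling things away in the chest: stand every paint jar upright in the drawer and push the drawer fully home; lay the tape roll and the sanding block flat in the recesses cut to their outlines in the till, then shut the lid fully, and after that fold the orange latch down flat against the chest's front to fasten it. Leave the other things on the bench standing where they are.

Things in the scene. Friction and masses are not known exactly. Their poses are not given: they have to be found in the camera images.
- drawer (a joint): How far the chest's drawer is pulled out, m: 0 = fully home (its blue front against the chest), up to 0.105. It starts 0.090 to 0.100 out. Slides with about 1 N of friction and stays where it is left; it is shut by pushing its front towards the chest (along the chest's +x).
- lid (a joint): Angle of the chest's lid, rad: 0 = shut, flat on the rim; it starts propped open at 1.35 to 1.5 (nearly upright; stop at 1.6). Hinged along the chest's back top edge. A stiff friction stay (0.5 N m) holds it at any angle, so it must be pushed all the way down (about 4 N at its free edge).
- latch (a joint): Angle of the orange flip latch hinged on the lid's free edge, rad: 0 = folded down flat on the chest's front (fastened), 1.57 = sticking out in the plane of the lid; starts at 1.3 to 1.7, stop at 2.0. Its hinge is parallel to the lid's, 4 mm beyond the edge, 4 mm above the lid's underside. Stays where left; about 1 N at its tip turns it.
- chest: Fixed grey hobby chest, blue drawer front and lid: 150 mm deep (its x), 300 wide (its y), rim 98 high, 108 with lid shut. Origin: centre of its underside, on the table. x points from front to back, away from the robot, y to the left, z up. Place and yaw vary. One drawer below; above, an open till with 8 mm walls round a black insert, its top 80 mm above the table, with two recesses 12 mm deep.
- round_recess (a point): Centre of the floor of the round recess for the tape roll in the till insert: 56 mm across, yellow floor, 12 mm deep, floor 68 mm above the table; chest axes. 20 mm forward and 70 mm left of the chest's middle (chest -x, +y); the till's side wall is 72 mm from it, the front wall 47, the back wall 87.
- square_recess (a point): Centre of the floor of the oblong recess for the sanding block: 66 mm along the chest's x by 46 along its y, yellow floor, 12 mm deep, floor 68 mm above the table; chest axes. The block's long side lies along the chest's x. 20 mm forward and 70 mm right of the chest's middle (chest -x, -y); walls as far off as for the round one.
- drawer_floor (a point): Centre of the drawer's inner floor, 13 mm above the table; moves with the drawer; chest axes. Inside, 120 mm in x (-60 to +60 mm of this point) and 266 in y, walls 31 mm high. What lies behind the chest's front (75 mm before the chest's origin) is roofed over at 60 mm above the table: with the drawer open only the front 90 to 100 mm can be reached, from above.
- drawer_front (a point): Centre of the outer face of the drawer front (298 mm wide, 7 to 59 mm above the table; this point at 33 mm); moves with the drawer; chest axes. Two steel knobs stick out 16 mm from the front, 85 mm to either side.
- lid_hinge (a point): Middle of the lid's hinge line at the back top edge of the chest, 98 mm above the table, 75 mm behind the chest's origin. The hinge axis is the chest's y.
- lid_edge (a point): Middle of the lid's free edge, on its outer (upper when shut) face: 150 mm from the hinge, lid 10 mm thick and 300 mm wide. Its x axis lies in the lid and points to the hinge, its z axis points out of the lid's outer face (up when shut, to the back when open).
- latch_tip (a point): Outer face of the orange latch near its free end, 38 mm from its hinge. The latch is 5 mm thick, 40 mm wide (chest y), 40 mm long. Fastened, it hangs in the middle of the chest's front, from 102 to 62 mm above the table, just above the drawer front.
- tape_mid (a point): Centre of the roll of yellow masking tape, 50 mm across and 24 mm wide, lying flat (its z is the roll's axis), 40 g. It stands 12 mm proud when seated in the round recess.
- block_mid (a point): Centre of the cork-brown sanding block with grey abrasive faces, 60 mm (its x) by 40 mm (its y) by 24 mm (its z), lying flat, 50 g. It stands 12 mm proud when seated in the oblong recess.
- glue: Bystander: square amber glue bottle with white cap, 36 mm square, 62 mm high, 90 g; origin at the centre of its underside.
- putty: Bystander: steel putty tin with yellow lid, 48 mm across, 36 mm high, 120 g; origin at the centre of its underside.
- thinner: Bystander: white bottle, 58 mm across, 160 mm high; origin at the centre of its underside. Left of the chest.
- primer: Bystander: grey bottle, 52 mm across, 130 mm high; origin at the centre of its underside. Left of the chest.
- jar0: Paint jar, red body and white screw cap: 34 mm across, 38 mm high (cap 31 mm across, from 27 mm up), 50 g, standing upright; origin at the centre of its underside, z up. Not present in every run.
- jar1: Paint jar, green body and white screw cap: 34 mm across, 38 mm high (cap 31 mm across, from 27 mm up), 50 g, standing upright; origin at the centre of its underside, z up. Not present in every run.
- jar2: Paint jar, blue body and white screw cap: 34 mm across, 38 mm high (cap 31 mm across, from 27 mm up), 50 g, standing upright; origin at the centre of its underside, z up. Not present in every run.
- jar3: Paint jar, dark grey body and white screw cap: 34 mm across, 38 mm high (cap 31 mm across, from 27 mm up), 50 g, standing upright; origin at the centre of its underside, z up. Not present in every run.
Not all that is in view belongs to the job. Leave any purple or turquoise look-alike of the part that bears tape_mid alone.

How it is judged:
On the way, in this order (a step that is already met when the one before it is completed fails the run):
1. tape roll and sanding block lie flat in their recesses (horizontal distance between tape_mid and round_recess below 0.005 m and z of tape_mid in the frame of round_recess between 0.008 and 0.0155 m and angle between the z axis of tape_mid and the z axis of round_recess, either way round below 0.1 rad and horizontal distance between block_mid and square_recess below 0.005 m and z of block_mid in the frame of square_recess between 0.008 and 0.0155 m and angle between the z axis of block_mid and the z axis of square_recess, either way round below 0.1 rad and angle between the x axis of block_mid and the x axis of square_recess, either way round below 0.15 rad), for 0.2 s.
2. the lid is shut on them (all of step 1 and value of joint lid below 0.04 rad), for 0.2 s.
3. with the lid shut, the latch is folded down flat (value of joint lid below 0.04 rad and value of joint latch below 0.15 rad), for 0.2 s.
At the end, for the whole second after the job is handed in: Each jar upright (0.2 rad) on the drawer floor; drawer within 6 mm of home; tape and block flat in their recesses (5 mm of centre, 3.5 mm of floor height, 0.1 rad flat, block in line within 0.15 rad); lid within 0.04 rad of shut, latch within 0.15 rad of flat (all of step 1 and all of step 3 and x of jar0 in the frame of drawer_floor between -0.062 and 0.062 m and y of jar0 in the frame of drawer_floor between -0.134 and 0.134 m and z of jar0 in the frame of drawer_floor between -0.004 and 0.006 m and angle between each of jar0, jar1, jar2, jar3's own z axis and vertical below 0.2 rad and x of jar1 in the frame of drawer_floor between -0.062 and 0.062 m and y of jar1 in the frame of drawer_floor between -0.134 and 0.134 m and z of jar1 in the frame of drawer_floor between -0.004 and 0.006 m and x of jar2 in the frame of drawer_floor between -0.062 and 0.062 m and y of jar2 in the frame of drawer_floor between -0.134 and 0.134 m and z of jar2 in the frame of drawer_floor between -0.004 and 0.006 m and x of jar3 in the frame of drawer_floor between -0.062 and 0.062 m and y of jar3 in the frame of drawer_floor between -0.134 and 0.134 m and z of jar3 in the frame of drawer_floor between -0.004 and 0.006 m and value of joint drawer below 0.006 m); the robot touches nothing.
It fails at once if a bystander is knocked over or pushed more than 8 cm (angle between any of glue, putty, thinner, primer's own z axis and vertical above 0.8 rad or distance of any of glue, putty, thinner, primer from where it was at the start of the episode above 0.08 m).
Of jar0, jar1, jar2, jar3 only 2 to 4 are there at a start; the rules pass over those that are not, and their reading is None.
At some moment in a run one of jar0, jar1, jar2, jar3, tape, block may be knocked a few centimetres aside while the robot is not near it.
It also fails if it takes over 210 s, if anything falls off the work surface, if the arm or the gripper's body presses on something with over 40 N, if the wrist force passes 120 N, or if a joint passes its speed limit or range.

## Working session

There is one attempt and no reset: what is moved stays moved. The work goes in short steps, Python scripts to look and compute and a tool call to move; the robot and the scene stay as the last step left them, time stands still between calls to the robot, and variables do not carry over. Pictures are saved under pics/ and viewed, at most 14 in all, crops included, and the job is handed in when it is done.

Besides the shell and the picture viewer there is one more tool, called after ">>>" by a JSON object that holds its "name" and its "arguments", one argument or row to a line. move_arm: Moves the arm, as the interface text tells. Its arguments: {"type":"object","properties":{"series":{"type":"array"},"grip_force":{"type":"number"}},"required":["series"]}

```bash
mkdir -p pics; ls
python3 - <<'E'
from workcell import *
import cv2
s=read_state();print({k:(v if not hasattr(v,'tolist') else v.tolist()) for k,v in s.items()})
for n in("scene","top"):
    im=read_camera(n);cv2.imwrite(f"pics/{n}0.png",im[:,:,::-1]);c=calibration(n);print(n,c)
E
```

```text
pics
{'time': 0.0, 'q': [-1.144848028651767, 0.26476228872841107, 1.605407774855696, -3.864761160778376e-06, 1.2736852304129247, -0.03685604971422418], 'joint_vel': [0.002002201005973562, 0.0002748593400021086, -0.0006412371609871504, 0.0003428836676209789, 0.001435860284726384, -0.0005807144036561408], 'joint_torque': [0.0015145581710385159, -51.51006817817688, -36.73186182975769, -5.929322696829331e-05, 0.012970902607776225, -1.2340742614469491e-05], 'tool_pos': [0.3010838181992045, -0.603319843646863, 0.237937607383193], 'tcp_rot': [-3.055695358802787, -0.7199936166502696, 0.0006922963371142585], 'wrist_force': [-0.13053233191163627, 0.16908394741729962, -0.1638945915109305], 'torque': [0.007816685438477248, 0.025339190509879043, 0.025776589283654682], 'grip_force': 0.0, 'width': 1.00213842016712}
scene {'camera_matrix': array([[382.4464435 ,   0.        , 324.85559739],
       [  0.        , 382.4464435 , 202.5986749 ],
       [  0.        ,   0.        ,   1.        ]]), 'rvec': array([ 2.27850298,  0.92960636, -0.33573994]), 'tvec': array([-0.40576083, -0.19032871,  1.39906695])}
top {'camera_matrix': array([[461.46294464,   0.        , 320.86923444],
       [  0.        , 461.46294464, 204.43129005],
       [  0.        ,   0.        ,   1.        ]]), 'rvec': array([ 2.01677456, -2.21038721,  0.22036442]), 'tvec': array([0.10172067, 0.49009336, 1.18714205])}
```

View pics/top0.png

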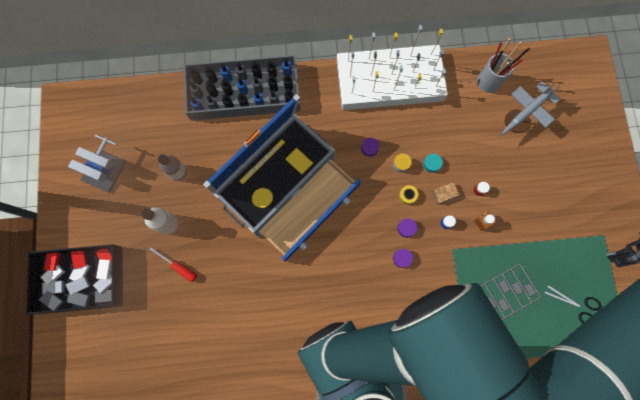

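View pics/scene0.png

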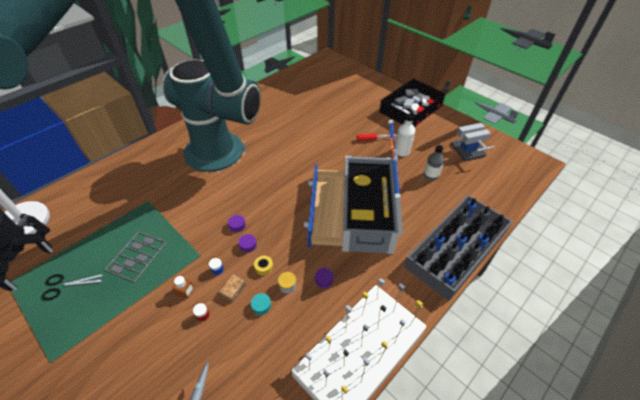

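The top view shows the chest near (270,185) with its drawer open to the lower right. Tape is at (409,194), block (446,192), red jar (482,188), blue jar (449,222), amber glue (488,222) and putty (402,162). The scene view agrees: only two jars are there, red at (200,312) and blue at (216,265).

```bash
cat > h.py <<'E'
from workcell import *
import cv2,numpy as np
from scipy.spatial.transform import Rotation as R
def cal(n):
    c=calibration(n);return c["camera_matrix"],R.from_rotvec(np.ravel(c["rvec"])).as_matrix(),np.ravel(c["tvec"])
def onz(c,uv,z):
    K,Rm,t=c;uv=np.atleast_2d(uv).astype(float)
    d=(np.linalg.inv(K)@np.c_[uv,np.ones(len(uv))].T).T@Rm;o=-Rm.T@t
    return o+d*((z-o[2])/d[:,2])[:,None]
def pix(c,p):
    K,Rm,t=c;q=K@(Rm@np.asarray(p)+t);return q[:2]/q[2]
def blobs(im,lo,hi,amin=30,roi=None):
    hsv=cv2.cvtColor(im,cv2.COLOR_RGB2HSV);m=cv2.inRange(hsv,lo,hi)
    if roi: z=np.zeros_like(m);x0,y0,x1,y1=roi;z[y0:y1,x0:x1]=m[y0:y1,x0:x1];m=z
    cs,_=cv2.findContours(m,cv2.RETR_EXTERNAL,cv2.CHAIN_APPROX_NONE)
    return sorted([k for k in cs if cv2.contourArea(k)>=amin],key=cv2.contourArea,reverse=True)
def cen(k):
    M=cv2.moments(k);return np.array([M["m10"]/M["m00"],M["m01"]/M["m00"]])
def go(p,yaw):
    "shift (cm, tool axes now) and turn (deg) to tool-down pose with tool y at yaw+90 deg: print only"
    s=read_state();Rt=R.from_rotvec(s["tcp_rot"])
    T=R.from_euler("z",yaw)*R.from_euler("x",np.pi)
    d=min([(Rt.inv()*T),(Rt.inv()*T*R.from_euler("z",np.pi))],key=lambda r:r.magnitude())
    print("t%.1f"%s["time"],"pos",np.round(s["tool_pos"],4),"shift cm",np.round(100*Rt.inv().apply(np.array(p)-s["tool_pos"]),2),"turn",np.round(np.degrees(d.as_rotvec()),1))
E
python3 - <<'E'
from h import *
im=read_camera("top");c=cal("top")
for nm,lo,hi,z in[("yellow",(20,100,70),(35,255,255),.024),("white",(0,0,150),(180,70,255),.038),("blue",(105,150,60),(125,255,255),.03),("orange",(5,190,120),(17,255,255),.024),("red",(0,180,90),(4,255,255),.02),("cork",(8,70,120),(17,190,255),.024)]:
    for k in blobs(im,lo,hi,12,(150,80,520,290))[:9]:
        (x,y),w,a=cv2.minAreaRect(k);print(nm,cen(k).round(1),cv2.contourArea(k),np.round(w,1),round(a),onz(c,cen(k),z)[0].round(3))
big=cv2.resize(im[85:285,195:395],(800,800),interpolation=cv2.INTER_CUBIC)[:, :]
cv2.imwrite("pics/chest.png",cv2.resize(big,(600,600))[:,:,::-1])
E
```

```text
yellow [298.5 160.5] 358.0 [22.6 17. ] 45 [0.633 0.107 0.024]
yellow [261.9 197.5] 310.0 [19. 20.] 90 [0.537 0.216 0.024]
yellow [408.3 194.4] 273.5 [18.4 19.1] 45 [ 0.509 -0.186  0.024]
yellow [402.6 161.6] 210.5 [16. 17.] 90 [ 0.603 -0.182  0.024]
yellow [261.8 161.7] 97.0 [ 4.9 60.1] 45 [0.64  0.209 0.024]
white [388.2  89.8] 2009.0 [ 27. 107.] 90 [ 0.815 -0.165  0.038]
white [449.1 220.6] 104.5 [11. 12.] 90 [ 0.424 -0.282  0.038]
white [483.  186.8] 99.0 [11.3 11.3] 45 [ 0.508 -0.388  0.038]
white [488.9 218.6] 65.5 [10.  9.] 0 [ 0.42  -0.39   0.038]
white [513.1 122.1] 39.0 [ 3.5 22.6] 45 [ 0.685 -0.502  0.038]
white [517.1  94. ] 29.5 [11.  5.] 90 [ 0.768 -0.528  0.038]
white [151.7 224.9] 22.0 [7. 5.] 90 [0.486 0.515 0.038]
white [206.2 183.8] 20.5 [4.2 4.9] 45 [0.586 0.364 0.038]
white [160.1 255.3] 19.0 [25.2  2.2] 36 [0.402 0.494 0.038]
blue [321.5 219.2] 324.0 [  3.9 109.6] 44 [0.461 0.058 0.03 ]
blue [278.8 114.5] 181.0 [ 5.8 46.7] 43 [0.772 0.152 0.03 ]
blue [227.3 164.7] 169.0 [ 4.2 51.6] 45 [0.638 0.305 0.03 ]
blue [241.9  86.6] 50.5 [12.6  7.8] 76 [0.868 0.251 0.03 ]
blue [258.1  99.2] 40.0 [10.4  7.4] 68 [0.825 0.207 0.03 ]
orange [252.9 136.5] 25.0 [ 2.1 14.8] 45 [0.716 0.23  0.024]
red [183.5 271.2] 204.5 [26.9  9.2] 34 [0.356 0.438 0.02 ]
cork [348.  196.9] 46807.0 [369. 209.] 0 [ 0.517 -0.02   0.024]
cork [233.8 214.8] 30.0 [22.6  2.1] 45 [0.496 0.295 0.024]
```

View pics/chest.png

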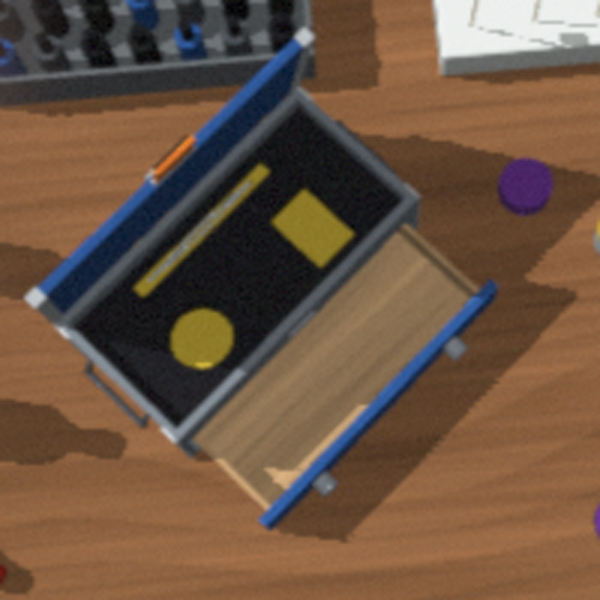

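The crop shows both recess floors clean: round at about (262,197) and oblong at (299,161) in full-image pixels. The drawer's blue front runs along (286,255)-(357,182).

Run:
```python
from h import *
c=cal("top")
r=onz(c,[261.9,197.5],.068)[0];q=onz(c,[298.5,160.5],.068)[0]
print(r,q,np.linalg.norm(r-q));y=(r-q)/np.linalg.norm(r-q);yaw=np.arctan2(-y[0],y[1]);print("yaw",np.degrees(yaw))
ex=np.array([np.cos(yaw),np.sin(yaw),0]);o=(r+q)/2+.02*ex;print("chest o",o)
# scene cross-check
im=read_camera("scene");cs=cal("scene")
for k in blobs(im,(20,100,70),(35,255,255),20,(150,140,420,330))[:6]: 
    print(cen(k).round(1),cv2.contourArea(k),onz(cs,cen(k),.068)[0].round(3),onz(cs,cen(k),.024)[0].round(3))
for k in blobs(im,(0,0,140),(180,70,255),20,(150,240,260,330)): print("white",cen(k),onz(cs,cen(k),.038)[0].round(3))
hsv=cv2.cvtColor(im,cv2.COLOR_RGB2HSV);ht=cv2.cvtColor(read_camera("top"),cv2.COLOR_RGB2HSV)
print("block hsv",ht[192,440:454].tolist(),"wood",ht[212,425])
p=onz(c,[446,193],.024)[0];print("block approx",p)
# drawer front top edge
for k in blobs(read_camera("top"),(105,150,60),(125,255,255),100,(270,170,370,270)): 
    v=cv2.fitLine(k,cv2.DIST_L2,0,.01,.01).ravel();a=onz(c,v[2:]+40*v[:2],.059)[0];b=onz(c,v[2:]-40*v[:2],.059)[0];d=a-b;print("front",np.degrees(np.arctan2(d[1],d[0]))%180-90,((a-o)@ex,(b-o)@ex))
```

```text
[0.5267958  0.21080184 0.068     ] [0.61972029 0.10580337 0.068     ] 0.14021282871909405
yaw 41.509088235601645
chest o [0.58823506 0.17155738 0.068     ]
[263.2 264.8] 275.0 [ 0.539 -0.206  0.068] [ 0.515 -0.192  0.024]
[362.  214.4] 215.5 [0.614 0.107 0.068] [0.593 0.136 0.024]
[286.5 279.8] 214.0 [ 0.616 -0.193  0.068] [ 0.596 -0.178  0.024]
[361.7 179.9] 136.0 [0.521 0.213 0.068] [0.496 0.248 0.024]
[386. 212.] 36.5 [0.659 0.163 0.068] [0.64  0.195 0.024]
[383.8 180. ] 21.5 [0.572 0.262 0.068] [0.549 0.299 0.024]
white [199.51865672 309.30970149] [ 0.509 -0.391  0.038]
white [214.73853211 263.29357798] [ 0.425 -0.286  0.038]
white [179.45276292 281.21568627] [ 0.404 -0.383  0.038]
white [188.92820513 289.54358974] [ 0.443 -0.379  0.038]
block hsv [[16, 117, 159], [15, 119, 163], [15, 119, 170], [15, 116, 169], [15, 121, 160], [15, 122, 155], [15, 117, 164], [15, 118, 169], [15, 115, 171], [15, 117, 174], [15, 119, 180], [15, 116, 182], [16, 120, 187], [15, 119, 187]] wood [ 13 139 149]
block approx [ 0.5030968  -0.28943187  0.024     ]
front 41.184343318851575 (np.float64(-0.17486120947103503), np.float64(-0.17365309544244037))
```

```bash
python3 -c "
from h import *
go([.508,-.39,.2],np.radians(41.4))"
```

```text
t0.3 pos [ 0.3012 -0.6038  0.2388] shift cm [28.05 -9.89  3.89] turn [ -0.   -0.  -14.9]
```

>>> {"name": "move_arm", "arguments": {
  "series": [5, 5.6, -2, 0.8, 0, 0, 0, 5, 5.6, -2, 0.8, 0, 0, 0, 5, 5.6, -2, 0.8, 0, 0, 0, 5, 5.6, -2, 0.8, 0, 0, 0, 5, 5.6, -2, 0.7, 0, 0, 0]
}}

```text
time: 0.92
tool_pos: [0.5083, -0.388, 0.2001]
tcp_rot: [3.058, 0.72, 0.0]
wrist_force: [1.1, 0.1, -0.1]
width: 0.585
grip_force: 0.0
```

>>> {"name": "move_arm", "arguments": {
  "series": [5, 0, 0, 0, 0, 0, -7.5, 5, 0, 0, 0, 0, 0, -7.4, 5, 0, 0, 0, 0, 0, 0],
  "grip_force": 30
}}

```text
time: 1.3
tool_pos: [0.5074, -0.3892, 0.2002]
tcp_rot: [-2.939, -1.11, 0.0]
wrist_force: [0.1, 0.7, 0.2]
width: 0.585
grip_force: 0.0
```

```bash
python3 -c "
from h import *
go([.508,-.39,.2],np.radians(41.4))
im=read_camera('wrist');cv2.imwrite('pics/w1.png',im[:,:,::-1]);c=cal('wrist');print(c)
print('jar',pix(c,[.508,-.39,.038]),'block',pix(c,[.503,-.289,.024]))"
```

```text
t1.3 pos [ 0.5074 -0.3892  0.2002] shift cm [-0.01  0.1   0.02] turn [-0.  0. -0.]
(array([[309.33641535,   0.        , 322.0991375 ],
       [  0.        , 309.33641535, 199.97475565],
       [  0.        ,   0.        ,   1.        ]]), array([[ 0.65892536, -0.75220763, -0.00102798],
       [-0.71201553, -0.62415712,  0.32165473],
       [-0.24259276, -0.21121452, -0.94685647]]), array([-0.62697574,  0.08853815,  0.38458668]))
jar [323.18498917 182.36243295] block [241.72881237 116.17919118]
```

View pics/w1.png

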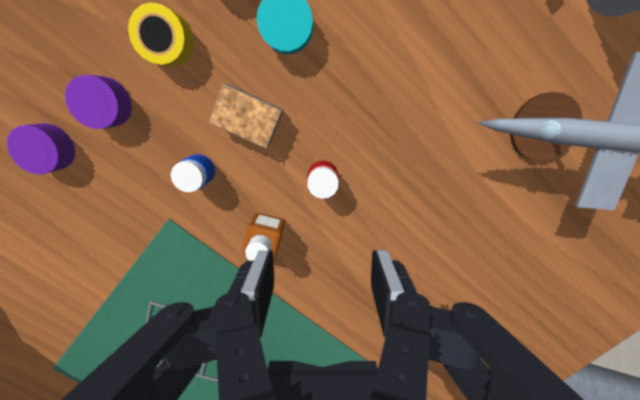

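The wrist view shows the red jar's cap at (323,181), where I predicted it. Blue jar is at (189,175), the block around (246,115) and the tape at (158,33).

Run:
```python
from h import *
go([.508,-.39,.016],np.radians(41.4))
im=read_camera("wrist");c=cal("wrist")
for k in blobs(im,(0,0,170),(180,60,255),100,(150,130,360,270)): print("white",cen(k),cv2.contourArea(k),onz(c,cen(k),.038)[0].round(4))
for k in blobs(im,(22,120,90),(34,255,255),100,(100,0,220,80))[:1]: print("tape",cen(k),onz(c,cen(k),.024)[0].round(4))
for k in blobs(im,(8,0,185),(20,140,255),100,(190,70,300,160))[:1]:
    w=onz(c,k.reshape(-1,2),.024)[:,:2]; (x,y),s,a=cv2.minAreaRect((w*1000).astype(np.float32));print("block",x,y,s,a)
b=onz(c,[[223,85],[283,109],[268,146],[210,122]],.024);print(b.round(3),b.mean(0))
```

```text
t1.4 pos [ 0.5073 -0.3894  0.2002] shift cm [ 0.02  0.09 18.42] turn [-0.   0.  -0.1]
white [186.00743746 176.09150327] 739.5 [ 0.4233 -0.2839  0.038 ]
white [322.15035364 182.06776181] 730.5 [ 0.5074 -0.3892  0.038 ]
white [255.36106984 247.07132244] 336.5 [ 0.4062 -0.3829  0.038 ]
white [267.32386961 220.93585699] 158.5 [ 0.4385 -0.3739  0.038 ]
tape [157.51695719  33.28560417] [ 0.5112 -0.1893  0.024 ]
block 504.4482421875 -290.3132629394531 (39.149085998535156, 58.92702102661133) 16.870437622070312
[[ 0.514 -0.259  0.024]
 [ 0.535 -0.315  0.024]
 [ 0.497 -0.326  0.024]
 [ 0.478 -0.269  0.024]] [ 0.50593466 -0.29234522  0.024     ]
```

>>> {"name": "move_arm", "arguments": {
  "series": [5, 0, 0, 4.6, 0, 0, 0, 5, 0, 0, 4.6, 0, 0, 0, 5, 0, 0, 4.6, 0, 0, 0, 5, 0, 0, 4.6, 0, 0, 0, 2.8, 0, 0, 0, 0, 0, 0],
  "grip_force": 30
}}

```text
time: 2.02
tool_pos: [0.5036, -0.387, 0.0117]
tcp_rot: [-2.932, -1.105, 0.008]
wrist_force: [-1.0, -0.3, -0.7]
width: 0.39
grip_force: 22.0
```

>>> {"name": "move_arm", "arguments": {
  "series": [2.8, 0, 0, 0, 0, 0, 0, 2.8, 0, 0, 0, 0, 0, 0, 2.8, 0, 0, -6, 0, 0, 0, 2.8, 0, 0, -6, 0, 0, 0]
}}

```text
time: 2.52
tool_pos: [0.5074, -0.3897, 0.139]
tcp_rot: [2.938, 1.11, 0.001]
wrist_force: [0.9, -0.3, 0.1]
width: 0.387
grip_force: 30.5
```

```bash
cat >> h.py <<'E'
YAW=np.radians(41.4);O=np.array([.5882,.1716,0])
def ch(x,y,z): return O+R.from_euler("z",YAW).apply([x,y,z])
E
python3 -c "
from h import *
print(ch(-.128,-.06,.1))
go(ch(-.128,-.06,.136),YAW)"
```

```text
[0.5318645  0.04194542 0.1       ]
t2.5 pos [ 0.5074 -0.3897  0.139 ] shift cm [ 30.37 -30.76   0.27] turn [ 0.1 -0.  -0. ]
```

>>> {"name": "move_arm", "arguments": {
  "series": [2.8, 3.8, -3.85, 0, 0, 0, 0, 2.8, 3.8, -3.85, 0, 0, 0, 0, 2.8, 3.8, -3.85, 0, 0, 0, 0, 2.8, 3.8, -3.85, 0, 0, 0, 0, 2.8, 3.8, -3.85, 0, 0, 0, 0]
}}

```text
time: 3.15
tool_pos: [0.5236, -0.1181, 0.139]
tcp_rot: [2.936, 1.109, 0.006]
wrist_force: [1.0, 0.1, -0.7]
width: 0.387
grip_force: 30.6
```

>>> {"name": "move_arm", "arguments": {
  "series": [2.8, 3.8, -3.85, 0, 0, 0, 0, 2.8, 3.8, -3.85, 0, 0, 0, 0, 2.8, 3.8, -3.85, 0, 0, 0, 0, 2.8, 0, 0, 0, 0, 0, 0]
}}

```text
time: 3.65
tool_pos: [0.5327, 0.046, 0.1388]
tcp_rot: [2.935, 1.118, 0.007]
wrist_force: [-0.4, 0.0, 0.5]
width: 0.384
grip_force: 30.6
```

```bash
python3 -c "
from h import *
go(ch(-.128,-.06,.032),YAW)
im=read_camera('wrist');cv2.imwrite('pics/w2.png',im[:,:,::-1]);c=cal('wrist')
print('front',pix(c,ch(-.175,0,.059)),'rimfront',pix(c,ch(-.075,-.06,.098)),'rec',pix(c,ch(-.02,-.07,.068)),pix(c,ch(-.02,.07,.068)))"
```

```text
t3.6 pos [0.5327 0.046  0.1388] shift cm [-0.37  0.23 10.68] turn [ 0.1 -0.2  0.3]
front [247.63625545 270.40487999] rimfront [324.47632848 153.60310928] rec [341.02734083  54.39696047] [109.31859129  53.65971705]
```

View pics/w2.png

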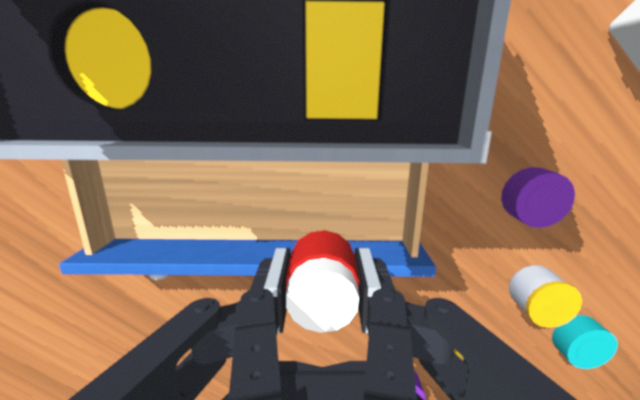

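The wrist view is square with the chest. The drawer gap runs between rim row 158 and the blue front's inner edge at row 240, and the recess floors are at (108,58) and (344,60).

```bash
python3 -c "
from h import *
c=cal('wrist');Ri=R.from_euler('z',-YAW)
for uv,z in [((200,240),.059),((200,274),.059),((400,160),.098),((400,143),.098),((75,160),.044),((418,165),.044),((345,60),.068),((108,58),.068),((345,1),.068),((345,119),.068),((306,60),.068),((384,60),.068)]:
  print(uv,z,Ri.apply(onz(c,uv,z)[0]-O).round(4))
im=read_camera('wrist')
for k in blobs(im,(20,100,70),(35,255,255),400,(0,0,450,140)): print(cen(k),cv2.boundingRect(k),Ri.apply(onz(c,cen(k),.068)[0]-O).round(4))
go(ch(-.128,-.06,.032),YAW)"
```

```text
(200, 240) 0.059 [-0.1485  0.0344  0.059 ]
(200, 274) 0.059 [-0.1783  0.0381  0.059 ]
(400, 160) 0.098 [-0.0786 -0.1034  0.098 ]
(400, 143) 0.098 [-0.0689 -0.1026  0.098 ]
(75, 160) 0.044 [-0.0899  0.1264  0.044 ]
(418, 165) 0.044 [-0.0931 -0.1311  0.044 ]
(345, 60) 0.068 [-0.0231 -0.0725  0.068 ]
(108, 58) 0.068 [-0.0224  0.0713  0.068 ]
(345, 1) 0.068 [ 0.008  -0.0717  0.068 ]
(345, 119) 0.068 [-0.0579 -0.0734  0.068 ]
(306, 60) 0.068 [-0.0232 -0.0488  0.068 ]
(384, 60) 0.068 [-0.023  -0.0962  0.068 ]
[340.49845583  56.89056253] (302, 0, 81, 117) [-0.0214 -0.0697  0.068 ]
[104.27868608  54.70707976] (61, 4, 87, 103) [-0.0206  0.0732  0.068 ]
t3.8 pos [0.5324 0.043  0.1381] shift cm [-0.13  0.02 10.61] turn [ 0.1 -0.1  0.1]
```

>>> {"name": "move_arm", "arguments": {
  "series": [2.8, -0.1, 0, 3, 0, 0, 0, 2.8, 0, 0, 3, 0, 0, 0, 2.8, 0, 0, 3, 0, 0, 0, 2.8, 0, 0, 1.8, 0, 0, 0, 2.8, 0, 0, 0, 0, 0, 0]
}}

```text
time: 4.38
tool_pos: [0.5297, 0.0409, 0.0273]
tcp_rot: [-2.939, -1.108, 0.004]
wrist_force: [-0.9, -0.6, -0.0]
width: 0.388
grip_force: 30.6
```

>>> {"name": "move_arm", "arguments": {
  "series": [4.6, 0, 0, 0, 0, 0, 0, 4.6, 0, 0, 0, 0, 0, 0, 4.6, 0, 0, -5, 0, 0, 0, 4.6, 0, 0, -5, 0, 0, 0, 4.6, 0, 0, 0, 0, 0, 0]
}}

```text
time: 5.0
tool_pos: [0.5356, 0.0422, 0.1348]
tcp_rot: [2.935, 1.11, 0.018]
wrist_force: [0.1, 0.3, 0.1]
width: 0.539
grip_force: 0.0
```

Run:
```python
from h import *
c=cal("wrist");im=read_camera("wrist");Ri=R.from_euler('z',-YAW)
for k in blobs(im,(0,0,170),(180,60,255),100,(150,130,450,300)): print("white",cen(k),cv2.contourArea(k),Ri.apply(onz(c,cen(k),.051)[0]-O).round(4))
c=cal("top");im=read_camera("top")
for k in blobs(im,(0,0,150),(180,70,255),30,(420,150,520,240)): print("white",cen(k),cv2.contourArea(k),onz(c,cen(k),.038)[0].round(4))
go([.4235,-.284,.14],YAW)
```

```text
white [317.62825083 214.71986799] 1262.5 [-0.1277 -0.0594  0.051 ]
white [385.30433263 273.68169113] 477.0 [-0.1791 -0.1141  0.051 ]
white [258.85976268 273.15210356] 463.5 [-0.1781 -0.0117  0.051 ]
white [449.16463415 221.15447154] 82.0 [ 0.4226 -0.2825  0.038 ]
white [489.89954338 218.70776256] 36.5 [ 0.4191 -0.3923  0.038 ]
t5.1 pos [0.5317 0.0421 0.13  ] shift cm [-29.69  17.29  -1.05] turn [ 0.1 -0.1  0. ]
```

>>> {"name": "move_arm", "arguments": {
  "series": [5, -4.95, 2.9, -0.2, 0, 0, 0, 5, -4.95, 2.9, -0.2, 0, 0, 0, 5, -4.95, 2.9, -0.2, 0, 0, 0, 5, -4.95, 2.9, -0.2, 0, 0, 0, 5, -4.95, 2.9, -0.2, 0, 0, 0]
}}

```text
time: 5.72
tool_pos: [0.4392, -0.2314, 0.1368]
tcp_rot: [-2.937, -1.111, 0.002]
wrist_force: [0.7, 0.9, -0.5]
width: 0.588
grip_force: 0.0
```

>>> {"name": "move_arm", "arguments": {
  "series": [5, -4.95, 2.8, 0, 0, 0, 0, 5, 0, 0, 0, 0, 0, 0, 5, 0, 0, 0, 0, 0, 0]
}}

```text
time: 6.1
tool_pos: [0.4215, -0.2835, 0.1369]
tcp_rot: [-2.937, -1.108, 0.002]
wrist_force: [-0.1, 0.6, 0.2]
width: 0.59
grip_force: 0.0
```

Run:
```python
from h import *
c=cal("wrist");im=read_camera("wrist")
for k in blobs(im,(0,0,170),(180,60,255),100,(150,130,450,300)): print("white",cen(k),cv2.contourArea(k),onz(c,cen(k),.038)[0].round(4))
go([.4235,-.284,.0145],YAW)
```

```text
white [324.02601411 201.63815403] 1134.0 [ 0.4236 -0.2832  0.038 ]
white [406.20190896 253.20558003] 227.0 [ 0.4349 -0.3659  0.038 ]
t6.2 pos [ 0.4219 -0.283   0.1371] shift cm [ 0.06  0.21 12.26] turn [-0.1  0.   0. ]
```

>>> {"name": "move_arm", "arguments": {
  "series": [5, 0.1, 0.1, 4.1, 0, 0, 0, 5, 0, 0, 4.1, 0, 0, 0, 5, 0, 0, 4.1, 0, 0, 0, 2.8, 0, 0, 0, 0, 0, 0, 2.8, 0, 0, 0, 0, 0, 0]
}}

```text
time: 6.78
tool_pos: [0.4248, -0.2838, 0.0161]
tcp_rot: [2.937, 1.113, 0.001]
wrist_force: [0.5, -0.9, 0.2]
width: 0.387
grip_force: 30.4
```

>>> {"name": "move_arm", "arguments": {
  "series": [2.8, 0, 0, 0, 0, 0, 0, 2.8, 0, 0, -6.2, 0, 0, 0, 2.8, 0, 0, -6.2, 0, 0, 0, 2.8, 0, 0, 0, 0, 0, 0]
}}

```text
time: 7.28
tool_pos: [0.4288, -0.288, 0.1479]
tcp_rot: [2.926, 1.106, 0.014]
wrist_force: [0.1, -1.1, -0.7]
width: 0.386
grip_force: 30.5
```

```bash
python3 -c "
from h import *
go(ch(-.128,.05,.138),YAW)"
```

```text
t7.3 pos [ 0.4288 -0.288   0.1479] shift cm [ 29.56 -28.93   0.63] turn [ 0.9 -0.2  0. ]
```

>>> {"name": "move_arm", "arguments": {
  "series": [2.8, 3.7, -3.5, 0, 0, 0, 0, 2.8, 3.7, -3.5, 0, 0, 0, 0, 2.8, 3.7, -3.5, 0, 0, 0, 0, 2.8, 3.7, -3.5, 0, 0, 0, 0, 2.8, 3.7, -3.5, 0, 0, 0, 0]
}}

```text
time: 7.9
tool_pos: [0.4469, -0.0292, 0.1399]
tcp_rot: [2.938, 1.11, 0.003]
wrist_force: [-0.5, -0.4, -0.3]
width: 0.385
grip_force: 30.5
```

>>> {"name": "move_arm", "arguments": {
  "series": [2.8, 3.7, -3.5, 0, 0, 0, 0, 2.8, 3.7, -3.5, 0, 0, 0, 0, 2.8, 3.7, -3.6, 0, 0, 0, 0, 2.8, 0, 0, 0, 0, 0, 0, 2.8, 0, 0, 0, 0, 0, 0]
}}

```text
time: 8.52
tool_pos: [0.4597, 0.122, 0.1394]
tcp_rot: [2.938, 1.112, -0.0]
wrist_force: [-0.2, 0.5, -0.2]
width: 0.388
grip_force: 30.5
```

```bash
python3 -c "
from h import *
read_camera('wrist')
go(ch(-.128,.05,.0305),YAW)"
```

```text
t8.6 pos [0.4597 0.1214 0.1393] shift cm [ 0.16 -0.27 10.88] turn [0. 0. 0.]
```

>>> {"name": "move_arm", "arguments": {
  "series": [2.8, 0.1, -0.2, 3, 0, 0, 0, 2.8, 0, 0, 3, 0, 0, 0, 2.8, 0, 0, 3, 0, 0, 0, 2.8, 0, 0, 1.9, 0, 0, 0, 2.8, 0, 0, 0, 0, 0, 0]
}}

```text
time: 9.2
tool_pos: [0.4576, 0.1224, 0.0287]
tcp_rot: [-2.94, -1.107, 0.007]
wrist_force: [-0.9, 0.1, -0.2]
width: 0.382
grip_force: 30.5
```

>>> {"name": "move_arm", "arguments": {
  "series": [4.6, 0, 0, 0, 0, 0, 0, 4.6, 0, 0, 0, 0, 0, 0, 4.6, 0, 0, -5, 0, 0, 0, 4.6, 0, 0, -6, 0, 0, 0, 6, 0, 0, -6, 0, 0, 0]
}}

```text
time: 9.82
tool_pos: [0.4594, 0.1243, 0.203]
tcp_rot: [2.938, 1.111, 0.002]
wrist_force: [0.8, 0.2, 0.4]
width: 0.703
grip_force: 0.0
```

Run:
```python
from h import *
read_camera("wrist")
c=cal("wrist");im=read_camera("wrist");Ri=R.from_euler('z',-YAW)
for k in blobs(im,(0,0,170),(180,60,255),100,(100,130,550,330)): print("white",cen(k),cv2.contourArea(k),Ri.apply(onz(c,cen(k),.051)[0]-O).round(4))
for k in blobs(im,(20,100,70),(35,255,255),400,(0,0,640,200)): print(cen(k),cv2.boundingRect(k),Ri.apply(onz(c,cen(k),.068)[0]-O).round(4))
go([.5112,-.1893,.15],YAW)
```

```text
white [242.01882421 138.10527078] 1151.0 [-0.0772  0.1219  0.051 ]
white [319.57152362 190.80505655] 751.5 [-0.1294  0.0486  0.051 ]
white [428.37877723 188.83298196] 711.5 [-0.1276 -0.0604  0.051 ]
white [403.51688218 277.51364943] 464.0 [-0.2292 -0.0436  0.051 ]
white [241.16761042 275.50396376] 441.5 [-0.2257  0.1348  0.051 ]
[462.29928275  71.42551906] (432, 29, 63, 87) [-0.02  -0.072  0.068]
[293.55492376  71.32347738] (260, 34, 69, 76) [-0.0199  0.0701  0.068 ]
t9.9 pos [0.465  0.1256 0.2098] shift cm [-17.46  26.62   5.94] turn [ 0.5 -0.9  0. ]
```

>>> {"name": "move_arm", "arguments": {
  "series": [7, -2.9, 4.4, 0.8, 0, 0, 0, 7, -2.9, 4.4, 0.8, 0, 0, 0, 7, -2.9, 4.4, 0.8, 0, 0, 0, 7, -2.9, 4.4, 0.8, 0, 0, 0, 7, -2.9, 4.4, 0.8, 0, 0, 0]
}}

```text
time: 10.55
tool_pos: [0.4965, -0.1384, 0.1608]
tcp_rot: [2.938, 1.11, 0.003]
wrist_force: [0.1, 0.8, -0.5]
width: 0.814
grip_force: 0.0
```

>>> {"name": "move_arm", "arguments": {
  "series": [7, -2.9, 4.4, 0, 0, 0, 0, 7, 0, 0, 0, 0, 0, 0, 7, 0, 0, 0, 0, 0, 0]
}}

```text
time: 10.92
tool_pos: [0.5033, -0.1886, 0.1604]
tcp_rot: [-2.939, -1.109, -0.0]
wrist_force: [0.4, -0.4, 0.8]
width: 0.82
grip_force: 0.0
```

Run:
```python
from h import *
read_camera("wrist")
c=cal("wrist");im=read_camera("wrist")
for k in blobs(im,(22,120,90),(34,255,255),300)[:3]:
    (x,y),s,a=cv2.minAreaRect((1000*onz(c,k.reshape(-1,2),.024)[:,:2]).astype(np.float32))
    print("yel",cen(k),cv2.boundingRect(k),onz(c,cen(k),.024)[0].round(4),x,y,s)
go([.5112,-.1893,.022],YAW)
```

```text
yel [394.51580278 100.68063332] (365, 70, 59, 62) [ 0.6017 -0.1817  0.024 ] 601.115966796875 -181.9553680419922 (48.50289535522461, 48.78498077392578)
yel [326.6685075  182.84416596] (300, 154, 55, 58) [ 0.5111 -0.1864  0.024 ] 509.9600830078125 -186.60740661621094 (52.84625244140625, 49.27958679199219)
t11.0 pos [ 0.5033 -0.1877  0.1603] shift cm [ 0.48  0.65 13.83] turn [-0.  -0.   0.1]
```

>>> {"name": "move_arm", "arguments": {
  "series": [7, 0.5, 0.4, 4.8, 0, 0, 0, 7, 0, 0, 4.8, 0, 0, 0, 7, 0, 0, 4.6, 0, 0, 0, 4.2, 0, 0, 0, 0, 0, 0, 4.2, 0, 0, 0, 0, 0, 0],
  "grip_force": 25
}}

```text
time: 11.65
tool_pos: [0.511, -0.1881, 0.0197]
tcp_rot: [2.937, 1.112, 0.002]
wrist_force: [0.7, -0.4, 0.0]
width: 0.57
grip_force: 28.4
```

>>> {"name": "move_arm", "arguments": {
  "series": [4.2, 0, 0, 0, 0, 0, 0, 4.2, 0, 0, 0, 0, 0, 0]
}}

```text
time: 11.9
tool_pos: [0.5115, -0.189, 0.0204]
tcp_rot: [2.936, 1.11, 0.004]
wrist_force: [-0.6, -0.3, -0.7]
width: 0.573
grip_force: 28.4
```

>>> {"name": "move_arm", "arguments": {
  "series": [4.2, 0, 0, -5, 0, 0, 0, 4.2, 0, 0, -5, 0, 0, 0, 4.2, 0, 0, -4, 0, 0, 0, 4.2, 0, 0, 0, 0, 0, 0, 4.2, 0, 0, 0, 0, 0, 0]
}}

```text
time: 12.52
tool_pos: [0.5097, -0.1885, 0.1585]
tcp_rot: [2.938, 1.11, 0.001]
wrist_force: [-0.7, 1.5, -1.8]
width: 0.572
grip_force: 28.4
```

Run:
```python
from h import *
read_camera("wrist")
im=read_camera("wrist");cv2.imwrite("pics/w3.png",im[:,:,::-1]);c=cal("wrist")
s=read_state();z=s["tool_pos"][2]-.018+.024
k=max(blobs(im,(22,120,70),(34,255,255),300,(230,180,420,380)),key=cv2.contourArea)
print(cen(k),cv2.boundingRect(k));Rt=R.from_rotvec(s["tcp_rot"])
print("in tool",Rt.inv().apply(onz(c,cen(k),z)[0]-s["tool_pos"]).round(4))
go(ch(-.02,.07,.16),YAW)
```

```text
[322.17626029 267.11080685] (270, 212, 106, 109)
in tool [ 0.0052  0.0001 -0.006 ]
t12.6 pos [ 0.5087 -0.188   0.1568] shift cm [ 27.75 -28.71  -0.28] turn [-0.1  0.1  0. ]
```

View pics/w3.png

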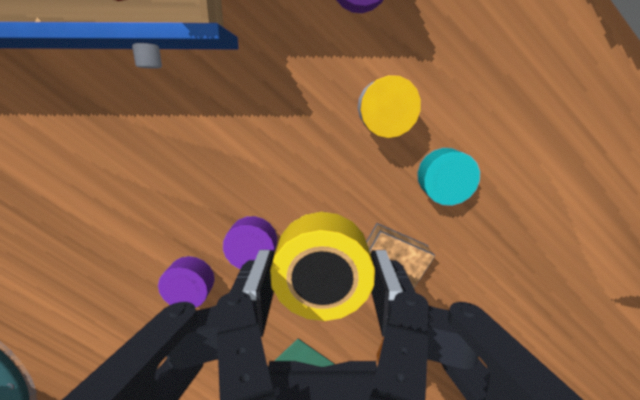

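The tape hangs level between the pads, its top ring centred at about (322,277), which is within 1 mm of the tool axis. The wrist camera sits about 82 mm to the +x side, so I need to check clearance to the lid.

Run:
```python
from h import *
s=read_state();print("q",np.round(s["q"],2));c=cal("wrist");Rt=R.from_rotvec(s["tcp_rot"])
print("cam in tool",Rt.inv().apply(-c[1].T@c[2]-s["tool_pos"]).round(3), "top centre",Rt.inv().apply(onz(c,[322.3,277],s["tool_pos"][2]-.019+.024)[0]-s["tool_pos"]).round(4))
# lid: find lid top corners via two views
im=read_camera("scene");cv2.imwrite("pics/s2.png",cv2.resize(im[90:290,230:480],(750,600),interpolation=cv2.INTER_CUBIC)[:,:,::-1])
c=cal("top")
for nm,uv in(("cornerA",(297,98)),("cornerB",(207,184))):
  # lid corner lies in plane chest y=∓.15: intersect ray
  o=-c[1].T@c[2];d=onz(c,uv,0)[0]-o;ey=R.from_euler("z",YAW).apply([0,1,0]);yy=-.15 if nm=="cornerA" else .15
  t=(yy-(o-O)@ey)/(d@ey);p=R.from_euler("z",-YAW).apply(o+t*d-O);print(nm,p.round(3),"angle",np.arctan2(p[2]-.098,.075-p[0]))
```

```text
q [-0.4   0.08  1.97  0.    1.09  0.45]
cam in tool [ 0.083  0.    -0.135] top centre [-0.0009  0.0001 -0.005 ]
cornerA [ 0.05  -0.15   0.231] angle 1.3850754903535334
cornerB [-0.246  0.15   1.056] angle 1.2472791916999824
```

View pics/s2.png

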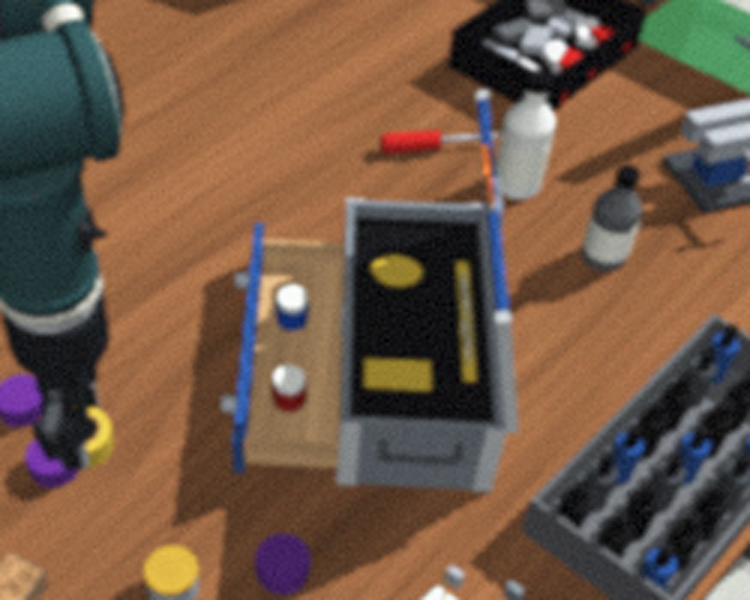

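The scene crop shows both jars upright in the drawer, the lid at about 1.39 rad and the till clear. I will carry the tape over the drawer and turn the tool half round, so the camera side points away from the lid.

>>> {"name": "move_arm", "arguments": {
  "series": [4.2, 3.4, -4.4, -0.2, 0, 0, 0, 4.2, 3.4, -4.4, -0.2, 0, 0, 0, 4.2, 3.4, -4.4, -0.2, 0, 0, 0, 4.2, 3.4, -4.4, -0.2, 0, 0, 0, 4.2, 3.4, -4.4, -0.2, 0, 0, 0]
}}

```text
time: 13.3
tool_pos: [0.4907, 0.0905, 0.1669]
tcp_rot: [-2.938, -1.11, 0.004]
wrist_force: [1.1, -0.3, -0.5]
width: 0.571
grip_force: 28.5
```

>>> {"name": "move_arm", "arguments": {
  "series": [4.2, 0, 0, 0, 0, 0, -10, 4.2, 0, 0, 0, 0, 0, -10, 4.2, 0, 0, 0, 0, 0, -10, 4.2, 0, 0, 0, 0, 0, -10, 4.2, 0, 0, 0, 0, 0, -10]
}}

```text
time: 13.92
tool_pos: [0.4908, 0.0889, 0.1666]
tcp_rot: [-2.186, -2.254, 0.004]
wrist_force: [0.3, -0.1, -0.5]
width: 0.567
grip_force: 28.5
```

>>> {"name": "move_arm", "arguments": {
  "series": [4.2, 0, 0, 0, 0, 0, -10, 4.2, 0, 0, 0, 0, 0, -10, 4.2, 0, 0, 0, 0, 0, -10, 4.2, 0, 0, 0, 0, 0, -10, 4.2, 0, 0, 0, 0, 0, -10]
}}

```text
time: 14.55
tool_pos: [0.4908, 0.0888, 0.1666]
tcp_rot: [-1.028, -2.966, 0.002]
wrist_force: [-0.4, -0.1, -0.3]
width: 0.57
grip_force: 28.5
```

>>> {"name": "move_arm", "arguments": {
  "series": [4.2, 0, 0, 0, 0, 0, -10, 4.2, 0, 0, 0, 0, 0, -10, 4.2, 0, 0, 0, 0, 0, -10, 4.2, 0, 0, 0, 0, 0, -10, 4.2, 0, 0, 0, 0, 0, -10]
}}

```text
time: 15.18
tool_pos: [0.4908, 0.0888, 0.1666]
tcp_rot: [0.321, -3.122, 0.0]
wrist_force: [-0.5, 0.4, 0.5]
width: 0.568
grip_force: 28.5
```

>>> {"name": "move_arm", "arguments": {
  "series": [4.2, 0, 0, 0, 0, 0, -10, 4.2, 0, 0, 0, 0, 0, -10, 4.2, 0, 0, 0, 0, 0, -10, 4.2, 0, 0, 0, 0, 0, 0]
}}

```text
time: 15.68
tool_pos: [0.491, 0.0889, 0.1669]
tcp_rot: [1.107, -2.937, -0.001]
wrist_force: [0.3, 0.0, -0.3]
width: 0.569
grip_force: 28.5
```

Run:
```python
from h import *
read_camera("wrist");s=read_state();print(np.round(s["q"],2))
go(ch(-.02,.07,.16),YAW)
```

```text
[ 0.13 -0.01  2.05  0.    1.1  -2.16]
t15.7 pos [0.4911 0.0889 0.1671] shift cm [-10.73   6.82   0.7 ] turn [ 0.1 -0.1 -0.2]
```

>>> {"name": "move_arm", "arguments": {
  "series": [4.2, -3.6, 2.3, 0, 0, 0, 0, 4.2, -3.6, 2.3, 0, 0, 0, 0, 4.2, -3.5, 2.2, 0, 0, 0, 0, 4.2, 0, 0, 0, 0, 0, 0, 4.2, 0, 0, 0, 0, 0, 0]
}}

```text
time: 16.35
tool_pos: [0.5265, 0.2104, 0.1675]
tcp_rot: [1.109, -2.937, 0.001]
wrist_force: [0.5, 0.1, 0.5]
width: 0.572
grip_force: 28.5
```

Run:
```python
from h import *
read_camera("wrist")
go(ch(-.02,.07,.093),YAW)
im=read_camera("wrist");c=cal("wrist");cv2.imwrite("pics/w4.png",im[:,:,::-1])
print("rec pred",pix(c,ch(-.02,.07,.068)),pix(c,ch(-.02,-.07,.068)))
for k in blobs(im,(20,100,60),(35,255,255),200): print(cen(k),cv2.boundingRect(k),R.from_euler('z',-YAW).apply(onz(c,cen(k),.068)[0]-O).round(4))
```

```text
t16.4 pos [0.5265 0.21   0.1676] shift cm [-0.1   0.04  7.46] turn [ 0.  -0.1 -0.1]
rec pred [322.93010038 205.33100653] [149.15479344 205.81064169]
[322.47583761 250.94775466] (269, 171, 107, 150) [0.0211 0.0695 0.068 ]
[145.07154368 201.54291773] (112, 164, 66, 77) [-0.0236 -0.0726  0.068 ]
[176.68893433 282.48557146] (141, 277, 95, 15) [ 0.0517 -0.0588  0.068 ]
```

View pics/w4.png

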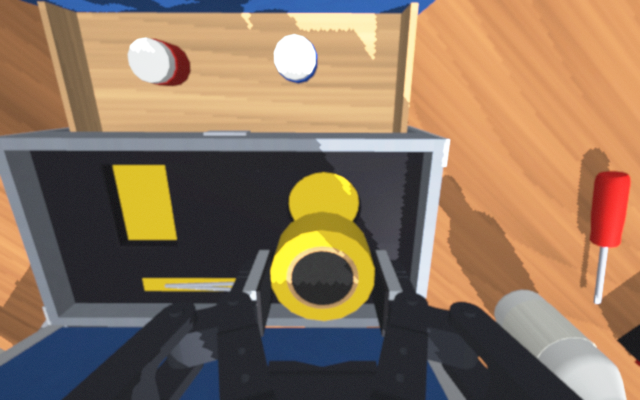

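The flipped wrist view shows the tape over the round recess, whose yellow near edge is at row 172 between columns 289 and 358. The oblong recess spans rows 164 to 241, and the lid clears the gripper.

Run:
```python
from h import *
c=cal("wrist")
print("round near edge",pix(c,ch(-.048,.07,.08)),"L/R",pix(c,ch(-.02,.042,.068)),pix(c,ch(-.02,.098,.068)))
print("sq near edge",pix(c,ch(-.053,-.07,.08)),"far",pix(c,ch(.013,-.07,.068)),"outer y",pix(c,ch(-.02,-.093,.068)),"inner y",pix(c,ch(-.02,-.047,.08)))
print("rim front inner",pix(c,ch(-.067,0,.098)),"outer",pix(c,ch(-.075,0,.098)))
```

```text
round near edge [322.92786997 175.17813026] L/R [288.17972697 205.42692062] [357.67813028 205.2350989 ]
sq near edge [132.34894646 169.07771379] far [156.30642864 242.78331665] outer y [120.60038775 205.88945437] inner y [170.82683756 211.01760338]
rim front inner [217.72974525 154.30954435] outer [216.37960991 142.19630908]
```

>>> {"name": "move_arm", "arguments": {
  "series": [4.2, 0, 0, 3, 0, 0, 0, 4.2, 0, 0, 2.5, 0, 0, 0, 4.2, 0, 0, 1.4, 0, 0, 0, 4.2, 0, 0, 0.5, 0, 0, 0, 4.2, 0, 0, 0, 0, 0, 0]
}}

```text
time: 17.08
tool_pos: [0.5274, 0.2106, 0.0946]
tcp_rot: [-1.11, 2.939, -0.0]
wrist_force: [0.3, -0.1, 0.7]
width: 0.575
grip_force: 28.5
```

Run:
```python
from h import *
read_camera("wrist");s=read_state();print(s["wrist_force"],s["torque"])
go(ch(-.02,.07,.09),YAW)
```

```text
[ 0.49987426  0.17025945 -0.11205392] [0.08209714 0.0462159  0.00862246]
t17.1 pos [0.5278 0.2108 0.0951] shift cm [0.06 0.06 0.51] turn [-0.   0.1 -0. ]
```

>>> {"name": "move_arm", "arguments": {
  "series": [4.2, 0, 0, 0.4, 0, 0, 0, 4.2, 0, 0, 0, 0, 0, 0, 6.2, 0, 0, 0, 0, 0, 0, 6.2, 0, 0, 0, 0, 0, 0, 6.2, 0, 0, -3, 0, 0, 0]
}}

```text
time: 17.75
tool_pos: [0.5248, 0.21, 0.1179]
tcp_rot: [1.109, -2.933, -0.0]
wrist_force: [0.5, -0.2, -0.1]
width: 0.727
grip_force: 0.0
```

>>> {"name": "move_arm", "arguments": {
  "series": [6.2, 0, 0, -5, 0, 0, 0, 6.2, 0, 0, -4, 0, 0, 0, 6.2, 0, 0, 0, 0, 0, 0, 6.2, 0, 0, 0, 0, 0, 0]
}}

```text
time: 18.25
tool_pos: [0.5268, 0.2107, 0.21]
tcp_rot: [1.111, -2.938, -0.0]
wrist_force: [-0.1, -0.4, -0.7]
width: 0.729
grip_force: 0.0
```

Run:
```python
from h import *
read_camera("wrist");im=read_camera("wrist");c=cal("wrist")
hsv=cv2.cvtColor(im,cv2.COLOR_RGB2HSV)
dark=cv2.inRange(hsv,(0,0,0),(180,255,60));p=pix(c,ch(-.02,.07,.092));print(p)
for k in blobs(im,(20,90,60),(35,255,255),200): print(cen(k),cv2.boundingRect(k),R.from_euler('z',-YAW).apply(onz(c,cen(k),.092)[0]-O).round(4))
for nm,q in(("top -x edge",ch(-.045,.07,.092)),("+x",ch(.005,.07,.092)),("L",ch(-.02,.045,.092)),("R",ch(-.02,.095,.092))): print(nm,pix(c,q).round(1))
x,y=p.astype(int);cv2.imwrite("pics/w5.png",cv2.resize(im[y-80:y+80,x-100:x+100],(600,480))[:,:,::-1])
c=cal("top");im=read_camera("top")
for k in blobs(im,(20,100,70),(35,255,255),30,(380,140,500,250)): print("top yel",onz(c,cen(k),.024)[0].round(3))
go([.5044,-.2903,.16],np.radians(107))
```

```text
[321.78242733 199.02145287]
[321.99147846 191.96089502] (292, 160, 62, 66) [-0.0263  0.0702  0.092 ]
[169.15033622 186.60331946] (140, 153, 57, 69) [-0.0313 -0.0589  0.092 ]
[194.38636364 257.34680135] (164, 252, 80, 15) [ 0.036  -0.0466  0.092 ]
[305.24992334 258.6065624 ] (259, 253, 76, 14) [0.0375 0.0548 0.092 ]
[169.68237792  94.81656051] (124, 90, 114, 10) [-0.1047 -0.0469  0.092 ]
[305.92438272 106.35570988] (252, 101, 97, 10) [-0.0961  0.0577  0.092 ]
top -x edge [321.7 170.5]
+x [321.8 225.9]
L [292.6 199.1]
R [350.9 199. ]
top yel [ 0.604 -0.182  0.024]
t18.4 pos [0.526  0.2104 0.2083] shift cm [ 34.72 -36.12   4.9 ] turn [  0.2  -0.1 -65.6]
```

View pics/w5.png

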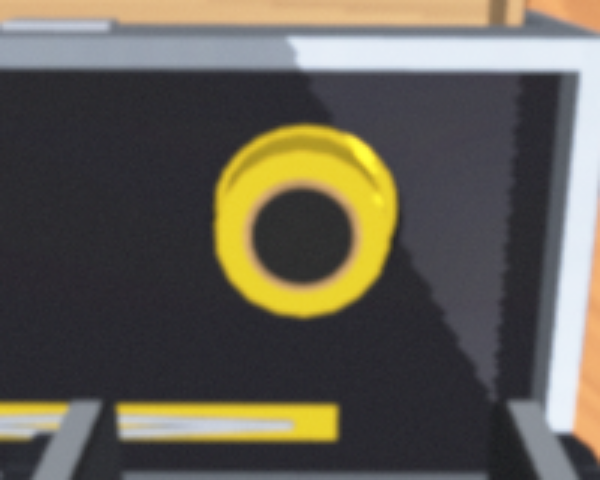

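The tape's top ring is centred at about (322,198) in the full image and is 58 px across, which matches a seated roll exactly. Next is the block.

>>> {"name": "move_arm", "arguments": {
  "series": [6, 6, 0, 0, 0, 0, 0, 6, 6, 0, 0, 0, 0, 5, 6, 0, 0, 0, 0, 0, 10, 6, 0, 0, 0, 0, 0, 10, 6, 0, 0, 0, 0, 0, 10]
}}

```text
time: 19.02
tool_pos: [0.4361, 0.131, 0.209]
tcp_rot: [0.166, -3.135, 0.001]
wrist_force: [-0.4, 0.2, 0.3]
width: 0.698
grip_force: 0.0
```

>>> {"name": "move_arm", "arguments": {
  "series": [6, 0, 0, 0, 0, 0, 10, 6, 0, 0, 0, 0, 0, 10, 6, 0, 0, 0, 0, 0, 10, 6, 0, 0, 0, 0, 0, 10, 6, 0, 0, 0, 0, 0, 10]
}}

```text
time: 19.65
tool_pos: [0.4363, 0.1312, 0.2088]
tcp_rot: [-1.174, -2.912, 0.002]
wrist_force: [0.2, -0.7, 0.3]
width: 0.705
grip_force: 0.0
```

>>> {"name": "move_arm", "arguments": {
  "series": [6, 0, 0, 0, 0, 0, 10, 6, 0, 0, 0, 0, 0, 10, 6, 0, 0, 0, 0, 0, 9, 6, 0, 0, 0, 0, 0, 0]
}}

```text
time: 20.15
tool_pos: [0.4364, 0.1312, 0.2091]
tcp_rot: [-1.856, -2.533, 0.003]
wrist_force: [0.2, 0.6, 0.1]
width: 0.699
grip_force: 0.0
```

Run:
```python
from h import *
read_camera("wrist");s=read_state();print(np.round(s["q"],2))
go([.5044,-.2903,.16],np.radians(107))
```

```text
[ 0.24 -0.14  2.09  0.    1.2  -0.07]
t20.2 pos [0.4365 0.1312 0.2092] shift cm [-42.24  -6.25   4.93] turn [-0.1 -0.   0.6]
```

>>> {"name": "move_arm", "arguments": {
  "series": [6, -5.3, -0.8, 0.6, 0, 0, 0, 6, -5.3, -0.8, 0.6, 0, 0, 0, 6, -5.3, -0.8, 0.6, 0, 0, 0, 6, -5.3, -0.8, 0.6, 0, 0, 0, 6, -5.3, -0.8, 0.6, 0, 0, 0]
}}

```text
time: 20.82
tool_pos: [0.4781, -0.1351, 0.1798]
tcp_rot: [-1.856, -2.535, -0.0]
wrist_force: [0.4, 0.2, 0.4]
width: 0.704
grip_force: 0.0
```

>>> {"name": "move_arm", "arguments": {
  "series": [6, -5.3, -0.8, 0.6, 0, 0, 0, 6, -5.3, -0.8, 0.6, 0, 0, 0, 6, -5.2, -0.7, 0.7, 0, 0, 0, 6, 0, 0, 0, 0, 0, 0, 6, 0, 0, 0, 0, 0, 0]
}}

```text
time: 21.45
tool_pos: [0.5031, -0.2907, 0.1604]
tcp_rot: [-1.857, -2.531, -0.0]
wrist_force: [0.0, -1.0, -0.6]
width: 0.702
grip_force: 0.0
```

Run:
```python
from h import *
read_camera("wrist");im=read_camera("wrist");c=cal("wrist");cv2.imwrite("pics/w6.png",cv2.resize(im[100:300,190:450],(650,500))[:,:,::-1])
p=pix(c,[.5044,-.2903,.024]);print(p);x,y=p.astype(int)
g=im[y-70:y+70,x-80:x+80]
hsv=cv2.cvtColor(g,cv2.COLOR_RGB2HSV);print(hsv[70,::8].tolist())
k=blobs(im,(8,0,185),(20,140,255),100,(x-80,y-70,x+80,y+70))[0]
w=onz(c,k.reshape(-1,2),.024)[:,:2];print("block",cv2.minAreaRect((w*1000).astype(np.float32)))
go([.5044,-.2903,.02],np.radians(107))
```

```text
[323.52431102 190.98632801]
[[13, 145, 148], [13, 145, 160], [13, 147, 172], [13, 146, 171], [13, 146, 166], [13, 145, 163], [13, 144, 126], [13, 145, 104], [15, 126, 204], [15, 124, 191], [15, 125, 181], [15, 123, 157], [15, 125, 186], [13, 136, 158], [13, 144, 167], [13, 145, 158], [13, 148, 162], [13, 143, 162], [12, 140, 122], [91, 215, 70]]
block ((504.8789367675781, -289.8582458496094), (38.87369155883789, 58.38204574584961), 16.31814956665039)
t21.6 pos [ 0.5034 -0.2899  0.161 ] shift cm [-0.08  0.09 14.1 ] turn [-0.  -0.1  0.5]
```

View pics/w6.png

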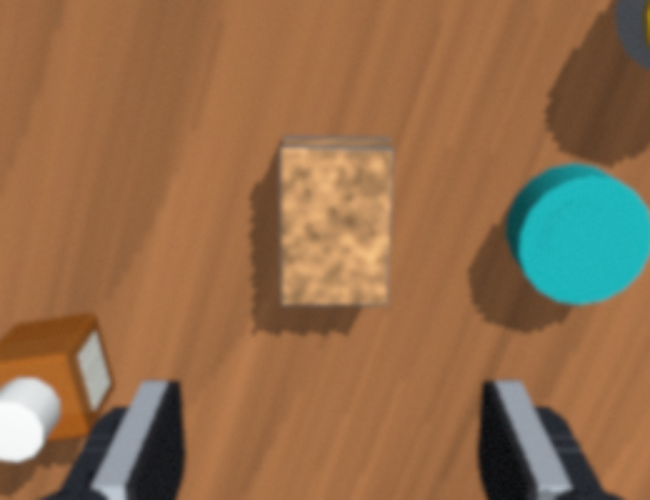

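The block is squarely aligned with the fingers, centred at about (337,225) in the crop and clear of the turquoise look-alike and the glue.

>>> {"name": "move_arm", "arguments": {
  "series": [6, 0, 0.1, 4.8, 0, 0, 1, 6, 0, 0, 4.8, 0, 0, 0, 6, 0, 0, 4.5, 0, 0, 0, 3.4, 0, 0, 0, 0, 0, 0, 3.4, 0, 0, 0, 0, 0, 0],
  "grip_force": 30
}}

```text
time: 22.18
tool_pos: [0.5056, -0.2906, 0.0219]
tcp_rot: [1.879, 2.516, 0.0]
wrist_force: [0.5, 0.2, -0.2]
width: 0.457
grip_force: 35.8
```

>>> {"name": "move_arm", "arguments": {
  "series": [3.4, 0, 0, 0, 0, 0, 0, 3.4, 0, 0, 0, 0, 0, 0, 3.4, 0, 0, 0, 0, 0, 0]
}}

```text
time: 22.55
tool_pos: [0.5052, -0.2912, 0.0214]
tcp_rot: [1.881, 2.514, 0.0]
wrist_force: [-0.6, -0.6, 0.2]
width: 0.458
grip_force: 35.8
```

>>> {"name": "move_arm", "arguments": {
  "series": [3.4, 0, 0, -5, 0, 0, 0, 3.4, 0, 0, -5, 0, 0, 0, 3.4, 0, 0, -4.5, 0, 0, 0, 3.4, 0, 0, 0, 0, 0, 0, 3.4, 0, 0, 0, 0, 0, 0]
}}

```text
time: 23.18
tool_pos: [0.5042, -0.2906, 0.1651]
tcp_rot: [-1.881, -2.516, 0.0]
wrist_force: [-0.1, 0.5, -1.3]
width: 0.459
grip_force: 35.9
```

Run:
```python
from h import *
read_camera("wrist");s=read_state();im=read_camera("wrist");c=cal("wrist");cv2.imwrite("pics/w7.png",cv2.resize(im[170:370,190:450],(650,500))[:,:,::-1])
z=s["tool_pos"][2]-.02+.024;T=R.from_rotvec(s["tcp_rot"])
for d in(-.03,0,.03): print(d,pix(c,s["tool_pos"]+T.apply([d,0,-.004])))
go(ch(-.13,-.02,.17),YAW)
```

```text
-0.03 [323.25583324 326.190142  ]
0 [323.26012031 275.6231607 ]
0.03 [323.26499463 218.12943893]
t23.3 pos [ 0.5033 -0.29    0.1634] shift cm [34.58 10.24 -0.6 ] turn [-0.2 -0.1 65. ]
```

View pics/w7.png

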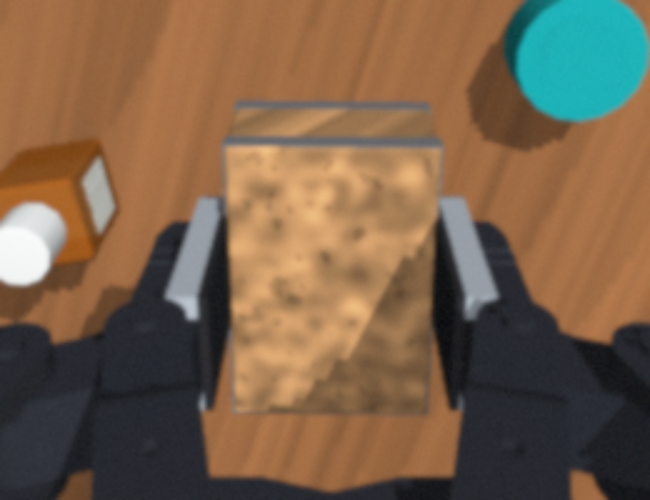

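The held block is level and square to the fingers. Its top face spans crop rows 143-411 (full rows 227-334), about 8 px below the prediction for a centred grip, so it sits roughly 5 mm to tool -x. I will re-measure that over the chest.

>>> {"name": "move_arm", "arguments": {
  "series": [3.4, 4.9, 1.5, -0.1, 0, 0, 0, 3.4, 4.9, 1.5, -0.1, 0, 0, 0, 3.4, 4.9, 1.5, -0.1, 0, 0, 0, 3.4, 4.9, 1.5, -0.1, 0, 0, 0, 3.4, 4.9, 1.5, -0.1, 0, 0, 0]
}}

```text
time: 23.9
tool_pos: [0.5058, -0.0329, 0.1683]
tcp_rot: [-1.88, -2.513, 0.003]
wrist_force: [0.8, 0.1, -0.6]
width: 0.455
grip_force: 35.8
```

>>> {"name": "move_arm", "arguments": {
  "series": [3.4, 4.9, 1.4, 0, 0, 0, 0, 3.4, 4.9, 1.4, 0, 0, 0, 0, 3.4, 0, 0, 0, 0, 0, -10, 3.4, 0, 0, 0, 0, 0, -10.5, 3.4, 0, 0, 0, 0, 0, -10.5]
}}

```text
time: 24.52
tool_pos: [0.505, 0.0676, 0.1681]
tcp_rot: [-1.13, -2.928, 0.003]
wrist_force: [-0.9, 0.0, -1.1]
width: 0.458
grip_force: 35.9
```

>>> {"name": "move_arm", "arguments": {
  "series": [3.4, 0, 0, 0, 0, 0, -10.5, 3.4, 0, 0, 0, 0, 0, -10.5, 3.4, 0, 0, 0, 0, 0, -10.5, 3.4, 0, 0, 0, 0, 0, -10.5, 3.4, 0, 0, 0, 0, 0, -10.5]
}}

```text
time: 25.15
tool_pos: [0.5051, 0.0672, 0.1681]
tcp_rot: [0.281, -3.125, -0.0]
wrist_force: [0.4, -0.1, -1.2]
width: 0.459
grip_force: 35.9
```

>>> {"name": "move_arm", "arguments": {
  "series": [3.4, 0, 0, 0, 0, 0, -10.5, 3.4, 0, 0, 0, 0, 0, -10.5, 3.4, 0, 0, 0, 0, 0, -10.5, 3.4, 0, 0, 0, 0, 0, 0, 3.4, 0, 0, 0, 0, 0, 0]
}}

```text
time: 25.78
tool_pos: [0.5058, 0.0673, 0.1692]
tcp_rot: [1.106, -2.938, -0.001]
wrist_force: [0.5, -0.1, 0.3]
width: 0.462
grip_force: 35.9
```

Run:
```python
from h import *
read_camera("wrist");s=read_state();im=read_camera("wrist");c=cal("wrist");T=R.from_rotvec(s["tcp_rot"])
print(np.round(s["q"],2))
for k in blobs(im,(8,0,120),(20,135,255),1500,(265,190,385,345))[:2]:
    print(cv2.boundingRect(k),cv2.minAreaRect(k))
for d in(-.03,0,.03): print(d,pix(c,s["tool_pos"]+T.apply([d,0,-.004])))
cv2.imwrite("pics/w8.png",im[:,:,::-1])
go(ch(-.02,-.07,.16),YAW)
```

```text
[ 0.08  0.01  2.03  0.    1.11 -2.21]
(265, 190, 120, 146) ((324.5, 262.5), (145.0, 119.0), 90.0)
-0.03 [322.69780968 325.07756684]
0 [322.6974642  274.87323854]
0.03 [322.69707134 217.78454358]
t25.9 pos [0.5061 0.0673 0.1697] shift cm [-11.06  -4.59   0.96] turn [ 0.  -0.  -0.1]
```

View pics/w8.png

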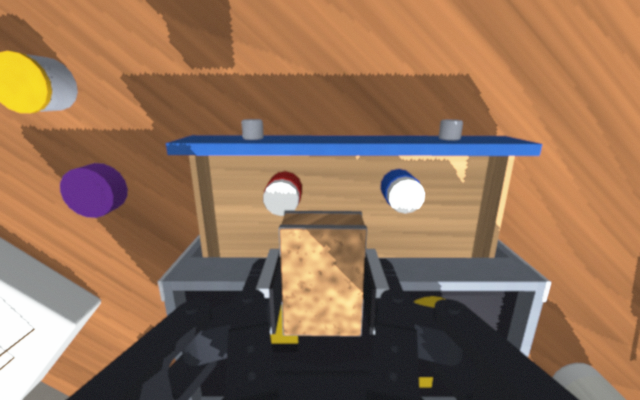

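The view shows the held block's top face over rows 227-335 and columns 280-366. It is centred sideways and about 4.5 mm off along tool -x, so I correct for that.

>>> {"name": "move_arm", "arguments": {
  "series": [3.4, -3.6, -1.6, 0, 0, 0, 0, 3.4, -3.5, -1.5, 0, 0, 0, 0, 3.4, -3.5, -1.5, 0, 0, 0, 0, 3.4, 0, 0, 0, 0, 0, 0, 3.4, 0, 0, 0, 0, 0, 0]
}}

```text
time: 26.5
tool_pos: [0.6155, 0.1028, 0.1696]
tcp_rot: [1.11, -2.937, -0.001]
wrist_force: [0.8, 0.4, -0.8]
width: 0.463
grip_force: 35.8
```

Run:
```python
from h import *
read_camera("wrist");s=read_state();im=read_camera("wrist");c=cal("wrist")
go(ch(-.0245,-.07,.0955),YAW)
cv2.imwrite("pics/w9.png",cv2.resize(im[130:370,200:440],(600,600))[:,:,::-1])
# yellow floor columns & top row near block
hsv=cv2.cvtColor(im,cv2.COLOR_RGB2HSV);m=cv2.inRange(hsv,(20,130,60),(35,255,255))[120:300,250:420]
for k in blobs(im,(20,130,60),(35,255,255),100,(250,120,420,300)): print(cv2.boundingRect(k))
print("sq near edge",pix(c,ch(-.053,-.07,.08)),"cols at floor",pix(c,ch(-.04,-.093,.068)),pix(c,ch(-.04,-.047,.068)))
```

```text
t26.6 pos [0.6152 0.1026 0.17  ] shift cm [-0.09 -0.05  7.45] turn [ 0.  -0.1 -0. ]
(293, 169, 60, 42)
sq near edge [321.54114781 173.6548865 ] cols at floor [292.68490603 185.98914068] [350.45945989 185.8838514 ]
```

>>> {"name": "move_arm", "arguments": {
  "series": [3.4, 0, 0, 3, 0, 0, 0, 3.4, 0, 0, 2.5, 0, 0, 0, 3.4, 0, 0, 1, 0, 0, 0, 3.4, 0, 0, 0, 0, 0, 0, 3.4, 0, 0, 0, 0, 0, 0]
}}

```text
time: 27.22
tool_pos: [0.6172, 0.103, 0.1066]
tcp_rot: [-1.11, 2.937, -0.001]
wrist_force: [-0.2, -0.7, -0.7]
width: 0.46
grip_force: 35.8
```

Run:
```python
from h import *
read_camera("wrist");s=read_state();im=read_camera("wrist");c=cal("wrist");print(s["wrist_force"])
go(ch(-.0255,-.07,.0955),YAW)
cv2.imwrite("pics/w9.png",cv2.resize(im[150:370,210:430],(600,600))[:,:,::-1])
print("edge",(pix(c,ch(-.053,-.07,.08))-[210,150])*600/220)
```

```text
[-0.84919172  0.11025994 -0.04411057]
t27.3 pos [0.6174 0.1031 0.1068] shift cm [0.21 0.07 1.13] turn [-0.1  0.1  0. ]
edge [310.07355063 130.26719766]
```

View pics/w9.png

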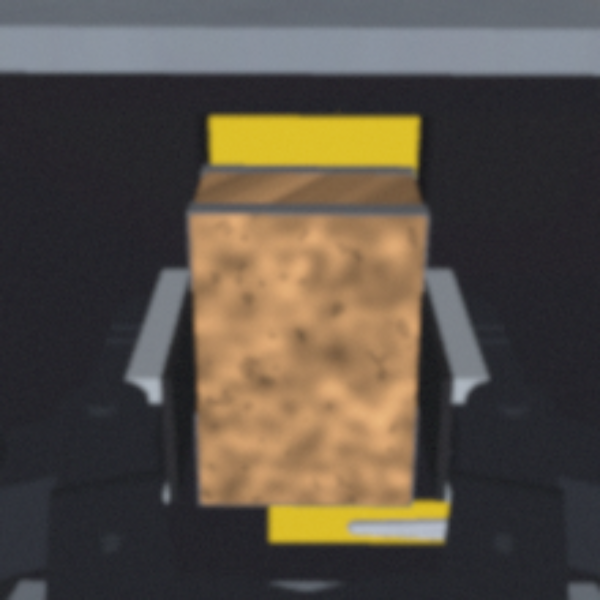

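The recess's near edge is at crop row 115 (columns 208-420) and the block's lower front edge at row 167 (columns 203-415). They are square to each other.

Run:
```python
from h import *
c=cal("wrist");f=lambda u,v,z:(R.from_euler('z',-YAW).apply(onz(c,[210+u*220/600,150+v*220/600],z)[0]-O)*1000).round(1)
z=.1068-.0215
print("rec edge",f(209,115,.08),f(420,115,.08)," block bottom edge",f(203,168,z),f(416,168,z)," block top near/far",f(310,209,z+.024),f(310,505,z+.024))
print("floor cols",f(209,140,.068),f(420,140,.068))
```

```text
rec edge [-56.2 -90.3  80. ] [-56.2 -48.   80. ]  block bottom edge [-46.9 -91.2  85.3] [-46.9 -49.   85.3]  block top near/far [-48.6 -70.1 109.3] [ 14.1 -70.1 109.3]
floor cols [-46.8 -91.9  68. ] [-46.7 -46.   68. ]
```

>>> {"name": "move_arm", "arguments": {
  "series": [3.4, 0.5, 0.1, 0, 0, 0, 0, 3.4, 0, 0, 0.6, 0, 0, 0, 3.4, 0, 0, 0, 0, 0, 0, 3.4, 0, 0, 0, 0, 0, 0]
}}

```text
time: 27.82
tool_pos: [0.6119, 0.1004, 0.0991]
tcp_rot: [1.111, -2.938, -0.0]
wrist_force: [0.1, 0.4, 0.0]
width: 0.461
grip_force: 35.8
```

Run:
```python
from h import *
read_camera("wrist");s=read_state();im=read_camera("wrist");c=cal("wrist");print(s["wrist_force"])
go(ch(-.0255,-.07,.0935),YAW)
col=cv2.cvtColor(im[:,310:335],cv2.COLOR_RGB2HSV).astype(int)
mm=np.median(col,1)
print([(r,*mm[r].astype(int)) for r in range(180,235)])
```

```text
[-0.69820494  0.50125224 -1.77786078]
t27.9 pos [0.6121 0.1005 0.0993] shift cm [-0.36 -0.09  0.58] turn [-0.  0.  0.]
[(180, np.int64(107), np.int64(33), np.int64(160)), (181, np.int64(107), np.int64(33), np.int64(159)), (182, np.int64(108), np.int64(33), np.int64(160)), (183, np.int64(108), np.int64(33), np.int64(159)), (184, np.int64(109), np.int64(33), np.int64(159)), (185, np.int64(109), np.int64(33), np.int64(160)), (186, np.int64(108), np.int64(32), np.int64(159)), (187, np.int64(109), np.int64(33), np.int64(159)), (188, np.int64(108), np.int64(32), np.int64(159)), (189, np.int64(108), np.int64(33), np.int64(159)), (190, np.int64(107), np.int64(33), np.int64(158)), (191, np.int64(108), np.int64(33), np.int64(155)), (192, np.int64(108), np.int64(33), np.int64(139)), (193, np.int64(108), np.int64(33), np.int64(102)), (194, np.int64(116), np.int64(33), np.int64(60)), (195, np.int64(120), np.int64(36), np.int64(43)), (196, np.int64(124), np.int64(36), np.int64(42)), (197, np.int64(120), np.int64(36), np.int64(43)), (198, np.int64(125), np.int64(37), np.int64(42)), (199, np.int64(1
[... 1098 characters left out ...]
, np.int64(15), np.int64(117), np.int64(129)), (222, np.int64(15), np.int64(117), np.int64(129)), (223, np.int64(14), np.int64(109), np.int64(126)), (224, np.int64(13), np.int64(74), np.int64(113)), (225, np.int64(8), np.int64(19), np.int64(95)), (226, np.int64(113), np.int64(11), np.int64(92)), (227, np.int64(150), np.int64(5), np.int64(98)), (228, np.int64(12), np.int64(47), np.int64(126)), (229, np.int64(14), np.int64(91), np.int64(153)), (230, np.int64(15), np.int64(114), np.int64(167)), (231, np.int64(15), np.int64(119), np.int64(168)), (232, np.int64(15), np.int64(119), np.int64(168)), (233, np.int64(15), np.int64(120), np.int64(172)), (234, np.int64(15), np.int64(119), np.int64(177))]
```

>>> {"name": "move_arm", "arguments": {
  "series": [3.4, 0, 0, 0.4, 0, 0, 0, 3.4, 0, 0, 0.3, 0, 0, 0, 3.4, 0, 0, 0, 0, 0, 0]
}}

```text
time: 28.3
tool_pos: [0.6116, 0.1003, 0.0917]
tcp_rot: [1.111, -2.938, -0.0]
wrist_force: [0.0, -0.0, -0.9]
width: 0.458
grip_force: 35.8
```

Run:
```python
from h import *
read_camera("wrist");s=read_state();im=read_camera("wrist");print(s["wrist_force"],s["torque"],s["tool_pos"])
mm=np.median(cv2.cvtColor(im[:,310:335],cv2.COLOR_RGB2HSV).astype(int),1).astype(int)
print([(r,*mm[r].tolist()) for r in range(206,224)])
```

```text
[-0.04829097  0.06422628 -1.03366286] [ 0.00059259 -0.0079192  -0.00736519] [0.61172566 0.10038334 0.09191308]
[(206, 124, 36, 43), (207, 124, 37, 42), (208, 120, 38, 43), (209, 120, 36, 42), (210, 120, 33, 42), (211, 125, 28, 45), (212, 8, 32, 72), (213, 14, 79, 114), (214, 15, 104, 140), (215, 15, 115, 145), (216, 15, 118, 147), (217, 15, 118, 142), (218, 15, 117, 129), (219, 15, 118, 129), (220, 15, 117, 129), (221, 15, 117, 129), (222, 15, 117, 129), (223, 14, 108, 125)]
```

>>> {"name": "move_arm", "arguments": {
  "series": [3.4, 0, 0, 0.2, 0, 0, 0, 5.2, 0, 0, 0, 0, 0, 0, 5.2, 0, 0, 0, 0, 0, 0, 5.2, 0, 0, 0, 0, 0, 0, 5.2, 0, 0, -3, 0, 0, 0]
}}

```text
time: 29.02
tool_pos: [0.6094, 0.1001, 0.1176]
tcp_rot: [1.109, -2.933, -0.002]
wrist_force: [-0.7, -0.1, 0.2]
width: 0.609
grip_force: 0.0
```

>>> {"name": "move_arm", "arguments": {
  "series": [5.2, 0, 0, -5, 0, 0, 0, 5.2, 0, 0, -4, 0, 0, 0, 5.2, 0, 0, 0, 0, 0, 0, 5.2, 0, 0, 0, 0, 0, 0]
}}

```text
time: 29.52
tool_pos: [0.6116, 0.1004, 0.21]
tcp_rot: [1.111, -2.938, -0.0]
wrist_force: [0.6, -0.4, 0.0]
width: 0.612
grip_force: 0.0
```

Run:
```python
from h import *
read_camera("wrist");im=read_camera("wrist");c=cal("wrist")
cv2.imwrite("pics/w10.png",im[:330,:,::-1])
for n,p in(("blk",ch(-.02,-.07,.092)),("b-x",ch(-.05,-.07,.092)),("b+x",ch(.01,-.07,.092)),("tape",ch(-.02,.07,.092))): print(n,pix(c,p).round(1))
go(ch(-.02,-.07,.2),YAW)
```

```text
blk [320.2 209.2]
b-x [320.  175.5]
b+x [320.3 240.5]
tape [481.6 208.9]
t29.6 pos [0.6108 0.1003 0.2084] shift cm [-1.03 -0.16  0.83] turn [ 0.1 -0.2  0. ]
```

View pics/w10.png

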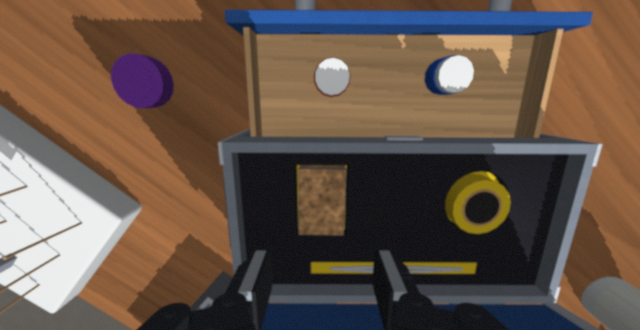

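The wrist view shows the block sitting flat in its recess (rows 167-236, columns 297-347), the tape at (478,203) and both jars upright. Next I push the drawer home with the closed fingers.

>>> {"name": "move_arm", "arguments": {
  "series": [0, 4.7, 1.7, 0, 0, 0, 0, 0, 4.7, 1.7, 0, 0, 0, 0, 0, 4.7, 1.7, 0, 0, 0, 0, 0, 4.7, 1.7, 0, 0, 0, 0, 0, 0, 0, 0, 0, 0, 0]
}}

```text
time: 30.25
tool_pos: [0.4219, 0.0263, 0.2079]
tcp_rot: [1.107, -2.935, -0.002]
wrist_force: [-0.4, -0.2, 0.4]
width: -0.001
grip_force: 0.0
```

Run:
```python
from h import *
read_camera("wrist");go(ch(-.215,0,.052),YAW)
s=read_state();print(s["width"],np.round(s["q"],2))
```

```text
t30.3 pos [0.4243 0.0267 0.2089] shift cm [-4.000e-01  1.000e-02  1.569e+01] turn [ 0.1 -0.1 -0. ]
0.0012826939014477386 [ 0.   -0.2   2.14  0.    1.2  -2.29]
```

>>> {"name": "move_arm", "arguments": {
  "series": [0, 0, 0, 5.2, 0, 0, 0, 0, 0, 0, 5.2, 0, 0, 0, 0, 0, 0, 5.3, 0, 0, 0, 0, 0, 0, 0, 0, 0, 0, 0, -1.5, 0, 0, 0, 0, 0]
}}

```text
time: 30.92
tool_pos: [0.4386, 0.0372, 0.0541]
tcp_rot: [-1.11, 2.939, -0.0]
wrist_force: [0.0, -0.9, 0.5]
width: 0.003
grip_force: 0.0
```

>>> {"name": "move_arm", "arguments": {
  "series": [0, -1, 0, 0, 0, 0, 0, 0, -1, 0, 0, 0, 0, 0, 0, -1, 0, 0, 0, 0, 0, 0, -1, 0, 0, 0, 0, 0, 0, -1, 0, 0, 0, 0, 0]
}}

```text
time: 31.55
tool_pos: [0.4752, 0.0705, 0.0534]
tcp_rot: [-1.111, 2.939, -0.0]
wrist_force: [-0.3, -1.5, 0.7]
width: 0.0
grip_force: 0.7
```

>>> {"name": "move_arm", "arguments": {
  "series": [0, -1, 0, 0, 0, 0, 0, 0, -1, 0, 0, 0, 0, 0, 0, -1, 0, 0, 0, 0, 0, 0, -0.8, 0, 0, 0, 0, 0, 0, 0, 0, 0, 0, 0, 0]
}}

```text
time: 32.17
tool_pos: [0.504, 0.0957, 0.0533]
tcp_rot: [-1.111, 2.938, 0.0]
wrist_force: [-0.4, -0.4, -0.0]
width: -0.002
grip_force: 0.0
```

Run:
```python
from h import *
read_camera("wrist");go(ch(-.096,0,.052),YAW)
s=read_state();print(s["wrist_force"],R.from_euler('z',-YAW).apply(np.array(s["tool_pos"])-O))
```

```text
t32.2 pos [0.5035 0.0955 0.0533] shift cm [-1.78  0.11  0.13] turn [0. 0. 0.]
[-0.15561392  0.37963045  0.21243248] [-0.1138399  -0.00107065  0.05325567]
```

Continue gently until the force rises.

>>> {"name": "move_arm", "arguments": {
  "series": [0, -0.8, 0, 0, 0, 0, 0, 0, -0.6, 0, 0, 0, 0, 0, 0, 0, 0, 0, 0, 0, 0]
}}

```text
time: 32.6
tool_pos: [0.5145, 0.1048, 0.0534]
tcp_rot: [-1.111, 2.938, -0.0]
wrist_force: [0.1, -0.9, 0.9]
width: -0.001
grip_force: 0.0
```

>>> {"name": "move_arm", "arguments": {
  "series": [0, -0.4, 0, 0, 0, 0, 0, 0, 0, 0, 0, 0, 0, 0]
}}

```text
time: 32.85
tool_pos: [0.5153, 0.1058, 0.0532]
tcp_rot: [1.111, -2.934, 0.002]
wrist_force: [-4.1, -5.1, 5.3]
width: -0.005
grip_force: 3.6
```

>>> {"name": "move_arm", "arguments": {
  "series": [0, -0.3, 0, 0, 0, 0, 0, 0, 0, 0, 0, 0, 0, 0]
}}

```text
time: 33.1
tool_pos: [0.5154, 0.106, 0.0532]
tcp_rot: [1.11, -2.929, 0.004]
wrist_force: [-11.9, -12.7, 11.7]
width: -0.001
grip_force: 8.2
```

Run:
```python
from h import *
read_camera("wrist");s=read_state();print(s["wrist_force"],R.from_euler('z',-YAW).apply(np.array(s["tool_pos"])-O))
```

```text
[-10.3054871  -12.74110915  12.27134477] [-0.09802558 -0.00106251  0.05317081]
```

The stop force has risen to 17 N, so the drawer is home. I now back off, rise, and go round over the lid's right half, clear of the latch, to behind it.

>>> {"name": "move_arm", "arguments": {
  "series": [0, 3, 0, 0, 0, 0, 0, 0, 0, 0, -6, 0, 0, 0, 0, 0, 0, -6.2, 0, 0, 0, 0, 0, 0, -6.2, 0, 0, 0, 0, 0, 0, -6.2, 0, 0, 0]
}}

```text
time: 33.78
tool_pos: [0.4964, 0.0892, 0.3017]
tcp_rot: [-1.11, 2.937, -0.0]
wrist_force: [1.1, 0.1, 0.1]
width: 0.001
grip_force: 0.0
```

>>> {"name": "move_arm", "arguments": {
  "series": [0, 0, -4.5, 0, 0, 0, 0, 0, 0, -4.5, 0, 0, 0, 0, 0, 0, 0, 0, 0, 0, 0]
}}

```text
time: 34.15
tool_pos: [0.5576, 0.0198, 0.2994]
tcp_rot: [-1.106, 2.939, -0.001]
wrist_force: [0.8, -0.7, -0.2]
width: 0.0
grip_force: 0.0
```

```bash
cat >> h.py <<'E'
def inch():
    s=read_state();return R.from_euler('z',-YAW).apply(np.array(s["tool_pos"])-O).round(4),np.round(s["wrist_force"],1)
E
python3 - <<'E'
from h import *
read_camera("wrist");print(inch());go(ch(.115,-.09,.30),YAW)
# lid angle via lid top corner, scene+top triangulation: white tip corners at right side
c=cal("top");im=read_camera("top")
for k in blobs(im,(0,0,140),(180,60,255),3,(285,85,310,115)): print("corner",cen(k),cv2.contourArea(k))
for th in(1.3,1.35,1.4,1.45,1.5):
    print(th,[pix(c,ch(.075-.15*np.cos(th),y,.098+.15*np.sin(th))).round(1) for y in(-.148,.148)],[pix(cal("scene"),ch(.075-.15*np.cos(th),y,.098+.15*np.sin(th))).round(1) for y in(-.148,.148)])
E
```

```text
(array([-0.1234, -0.092 ,  0.2991]), array([-0.4,  0.5,  0.1]))
t34.2 pos [0.5565 0.021  0.2991] shift cm [-23.84   0.25  -0.09] turn [ 0.  -0.  -0.1]
corner [304.24462366 107.01612903] 62.0
corner [299.51515152  87.75757576] 5.5
1.3 [array([300.8, 100.5]), array([210.6, 189. ])] [array([392.2, 196.7]), array([385.7, 121.6])]
1.35 [array([298.5,  98.2]), array([208.2, 186.7])] [array([395.3, 196.3]), array([388.3, 121.2])]
1.4 [array([296.2,  96. ]), array([205.8, 184.4])] [array([398.5, 196.1]), array([390.8, 120.8])]
1.45 [array([293.9,  93.8]), array([203.4, 182.1])] [array([401.6, 195.9]), array([393.4, 120.6])]
1.5 [array([291.7,  91.6]), array([201.1, 179.8])] [array([404.7, 195.8]), array([396. , 120.5])]
```

>>> {"name": "move_arm", "arguments": {
  "series": [0, -6, 0, 0, 0, 0, 0, 0, -6, 0, 0, 0, 0, 0, 0, -6, 0, 0, 0, 0, 0, 0, -6, 0, 0, 0, 0, 0, 0, 0, 0, 0, 0, 0, 0]
}}

```text
time: 34.88
tool_pos: [0.7366, 0.1849, 0.2954]
tcp_rot: [1.116, -2.933, -0.003]
wrist_force: [-0.4, -0.6, -0.3]
width: -0.004
grip_force: 0.0
```

>>> {"name": "move_arm", "arguments": {
  "series": [0, 0, 0, 3.7, 0, 0, 0, 0, 0, 0, 3.6, 0, 0, 0, 0, 0, 0, 0, 0, 0, 0]
}}

```text
time: 35.25
tool_pos: [0.7322, 0.1801, 0.222]
tcp_rot: [1.109, -2.93, -0.002]
wrist_force: [-0.1, -0.5, -0.3]
width: 0.002
grip_force: 0.0
```

Run:
```python
from h import *
read_camera("wrist");print(inch());go(ch(.0742,-.09,.2258),YAW)
```

```text
(array([ 0.115 , -0.0898,  0.2251]), array([0. , 0. , 1.3]))
t35.3 pos [0.7339 0.1803 0.2251] shift cm [ 4.08 -0.02 -0.06] turn [ 0.1 -0.2  0. ]
```

>>> {"name": "move_arm", "arguments": {
  "series": [0, 2, 0, 0, 0, 0, 0, 0, 2.1, 0, 0, 0, 0, 0, 0, 1.1, 0, 0.2, 0, 0, 0, 0, 1.1, 0, 0.2, 0, 0, 0, 0, 1.1, 0, 0.4, 0, 0, 0]
}}

```text
time: 35.92
tool_pos: [0.6816, 0.1317, 0.2206]
tcp_rot: [-1.11, 2.934, -0.001]
wrist_force: [2.0, 1.7, 3.9]
width: -0.004
grip_force: 1.9
```

>>> {"name": "move_arm", "arguments": {
  "series": [0, 1.1, 0, 0.5, 0, 0, 0, 0, 1, 0, 0.6, 0, 0, 0, 0, 1, 0, 0.7, 0, 0, 0, 0, 0.9, 0, 0.8, 0, 0, 0, 0, 0.8, 0, 0.9, 0, 0, 0]
}}

```text
time: 36.55
tool_pos: [0.6436, 0.0991, 0.1822]
tcp_rot: [1.11, -2.937, -0.0]
wrist_force: [0.6, -0.2, 3.7]
width: -0.003
grip_force: 1.5
```

Run:
```python
from h import *
read_camera("wrist");print(inch());go(ch(-.0074,-.09,.1821),YAW)
```

```text
(array([-0.0079, -0.0906,  0.1805]), array([ 0.5, -0.8,  1.1]))
t36.6 pos [0.6422 0.0984 0.1805] shift cm [-0.05  0.06 -0.16] turn [ 0.1 -0.2  0. ]
```

Lid following with a few newtons. Continue.

>>> {"name": "move_arm", "arguments": {
  "series": [0, 0.7, 0, 1, 0, 0, 0, 0, 0.6, 0, 1, 0, 0, 0, 0, 0.5, 0, 1.1, 0, 0, 0, 0, 0.4, 0, 1.1, 0, 0, 0, 0, 0.3, 0, 1.1, 0, 0, 0]
}}

```text
time: 37.22
tool_pos: [0.6252, 0.083, 0.1291]
tcp_rot: [1.111, -2.938, -0.0]
wrist_force: [-1.1, -0.4, 1.9]
width: -0.002
grip_force: 1.1
```

>>> {"name": "move_arm", "arguments": {
  "series": [0, 0.2, 0, 1, 0, 0, 0, 0, 0, 0, 0.2, 0, 0, 0, 0, 0, 0, 0, 0, 0, 0]
}}

```text
time: 37.6
tool_pos: [0.6242, 0.0821, 0.1178]
tcp_rot: [1.111, -2.938, -0.001]
wrist_force: [-0.9, 0.2, 0.5]
width: 0.0
grip_force: 0.0
```

Run:
```python
from h import *
read_camera("wrist");print(inch());go(ch(-.034,-.09,.116),YAW)
```

```text
(array([-0.032 , -0.091 ,  0.1181]), array([0.3, 0.8, 0.2]))
t37.6 pos [0.6244 0.0822 0.1181] shift cm [0.2  0.1  0.21] turn [0. 0. 0.]
```

>>> {"name": "move_arm", "arguments": {
  "series": [0, 0, 0, 0.3, 0, 0, 0, 0, 0, 0, 0.2, 0, 0, 0, 0, 0, 0, 0, 0, 0, 0]
}}

```text
time: 38.02
tool_pos: [0.625, 0.0821, 0.116]
tcp_rot: [-1.111, 2.937, -0.001]
wrist_force: [-4.7, -0.1, 12.1]
width: -0.001
grip_force: 5.7
```

>>> {"name": "move_arm", "arguments": {
  "series": [0, 0, 0, 0.2, 0, 0, 0, 0, 0, 0, 0, 0, 0, 0]
}}

```text
time: 38.28
tool_pos: [0.625, 0.0821, 0.1159]
tcp_rot: [-1.11, 2.937, -0.001]
wrist_force: [-8.4, -1.5, 19.7]
width: 0.003
grip_force: 10.2
```

Run:
```python
from h import *
read_camera("wrist");print(inch())
```

```text
(array([-0.0316, -0.0915,  0.1159]), array([-8.6, -0.5, 20.8]))
```

The lid is shut (stop force 20 N at tip height 108 mm). Now the latch.

>>> {"name": "move_arm", "arguments": {
  "series": [0, 0, 0, -3, 0, 0, 0, 0, 0, 0, -3, 0, 0, 0, 0, 4.5, 4.3, 0, 0, 0, 0, 0, 4.5, 4.3, 0, 0, 0, 0, 0, 0, 0, 0, 0, 0, 0]
}}

```text
time: 38.95
tool_pos: [0.4935, 0.0867, 0.1688]
tcp_rot: [1.11, -2.932, -0.003]
wrist_force: [0.2, 0.1, -0.1]
width: 0.002
grip_force: 0.0
```

Run:
```python
from h import *
read_camera("wrist");print(inch());go(ch(-.120,0,.116),YAW)
c=cal("top");im=read_camera("top")
for k in blobs(im,(4,180,120),(18,255,255),8,(200,100,380,260)): print(cen(k),cv2.boundingRect(k),R.from_euler('z',-YAW).apply(onz(c,cen(k),.105)[0]-O).round(4))
c=cal("scene");im=read_camera("scene")
for k in blobs(im,(4,180,120),(18,255,255),8,(250,100,450,260)): print("s",cen(k),cv2.boundingRect(k),R.from_euler('z',-YAW).apply(onz(c,cen(k),.105)[0]-O).round(4))
```

```text
(array([-0.1242, -0.0034,  0.1705]), array([ 0.2, -0.4,  0.8]))
t39.0 pos [0.4973 0.0869 0.1705] shift cm [-0.43  0.33  5.45] turn [ 0.  -0.1  0.1]
s [335.97126437 189.39272031] (330, 184, 12, 11) [-0.1029 -0.0046  0.105 ]
```

>>> {"name": "move_arm", "arguments": {
  "series": [0, -0.3, 0.3, 3, 0, 0, 0, 0, 0, 0, 2.4, 0, 0, 0, 0, 0, 0, 0, 0, 0, 0, 0, -0.1, 0, 0.9, 0, 0, 0, 0, -0.3, 0, 0.8, 0, 0, 0]
}}

```text
time: 39.72
tool_pos: [0.5046, 0.0936, 0.101]
tcp_rot: [-1.11, 2.937, -0.002]
wrist_force: [0.1, -1.2, 1.2]
width: 0.0
grip_force: 0.9
```

>>> {"name": "move_arm", "arguments": {
  "series": [0, -0.3, 0, 0.4, 0, 0, 0, 0, -0.3, 0, 0.4, 0, 0, 0, 0, -0.4, 0, 0.3, 0, 0, 0, 0, -0.4, 0, 0.2, 0, 0, 0, 0, 0, 0, 0, 0, 0, 0]
}}

```text
time: 40.35
tool_pos: [0.5137, 0.1034, 0.087]
tcp_rot: [1.111, -2.938, -0.001]
wrist_force: [-1.6, -0.5, 0.3]
width: -0.004
grip_force: 0.2
```

Run:
```python
from h import *
read_camera("wrist");print(inch());go(ch(-.094,0,.08),YAW)
```

```text
(array([-0.101 , -0.0018,  0.0871]), array([0.1, 0.2, 0.4]))
t40.4 pos [0.5136 0.1035 0.0871] shift cm [-0.7   0.18  0.71] turn [0. 0. 0.]
```

>>> {"name": "move_arm", "arguments": {
  "series": [0, 0, 0, 0.5, 0, 0, 0, 0, -0.2, 0, 0.2, 0, 0, 0, 0, -0.3, 0, 0, 0, 0, 0, 0, -0.2, 0, 0, 0, 0, 0, 0, 0, 0, 0, 0, 0, 0]
}}

```text
time: 41.02
tool_pos: [0.518, 0.1073, 0.0797]
tcp_rot: [1.11, -2.936, -0.0]
wrist_force: [-3.8, -3.2, 0.7]
width: -0.002
grip_force: 2.2
```

>>> {"name": "move_arm", "arguments": {
  "series": [0, -0.3, 0, 0, 0, 0, 0, 0, 0, 0, 0, 0, 0, 0]
}}

```text
time: 41.28
tool_pos: [0.518, 0.1074, 0.0797]
tcp_rot: [1.109, -2.93, 0.002]
wrist_force: [-8.9, -9.4, 7.4]
width: 0.003
grip_force: 7.2
```

Run:
```python
from h import *
read_camera("wrist");print(inch())
```

```text
(array([-0.0951, -0.0018,  0.0797]), array([-9.2, -9.8,  6.7]))
```

>>> {"name": "move_arm", "arguments": {
  "series": [0, 3, 0, 0, 0, 0, 0, 0, 5, 0, 0, 0, 0, 0, 0, 0, 0, -6, 0, 0, 0, 0, 0, 0, -6, 0, 0, 0, 0, 0, 0, -6, 0, 0, 0]
}}

```text
time: 41.95
tool_pos: [0.4616, 0.057, 0.2627]
tcp_rot: [-1.109, 2.936, 0.0]
wrist_force: [0.4, 0.2, -0.6]
width: -0.002
grip_force: 0.0
```

>>> {"name": "move_arm", "arguments": {
  "series": [0, 2, -5.5, 0, 0, 0, 0, 0, 2, -5.5, 0, 0, 0, 0, 0, 0, -6, 0, 0, 0, 0, 0, 0, -6, 0, 0, 0, 0, 0, 0, 0, 0, 0, 0]
}}

```text
invalid input at $.series: expected a multiple of 7 numbers
```

Run:
```python
from h import *
read_camera("wrist");print(inch());Ri=R.from_euler('z',-YAW)
for n in("top","scene"):
    c=cal(n);im=read_camera(n)
    for k in blobs(im,(4,180,100),(18,255,255),6,(200,100,430,260)): print(n,"latch",cen(k),cv2.boundingRect(k))
    print(" flat pred",[pix(c,ch(-.08,y,z)).round(1).tolist() for y in(-.02,.02) for z in(.062,.102)])
    for k in blobs(im,(100,120,40),(128,255,255),60,(200,110,420,260)): 
        a=cv2.minAreaRect(k);print(n,"blue",cen(k).round(1),cv2.contourArea(k),[Ri.apply(onz(c,p,.108)[0]-O).round(3)[:2].tolist() for p in cv2.boxPoints(a)])
    for col,z in(((.0,.0,.0),0),): pass
    for k in blobs(im,(20,100,70),(35,255,255),40,(200,110,350,300) if n=="top" else (340,150,420,240)): print("yellow!",cen(k))
```

```text
(array([-0.1669, -0.0051,  0.2725]), array([2.5, 0.7, 5. ]))
 flat pred [[301.8, 189.1], [301.1, 185.4], [291.4, 199.7], [290.3, 196.4]]
top blue [257.8 182.1] 3444.0 [[0.072, 0.136], [0.074, -0.14], [-0.079, -0.132], [-0.077, 0.139]]
top blue [273.5 220.8] 208.0 [[-0.086, 0.148], [-0.087, 0.039], [-0.104, 0.039], [-0.102, 0.148]]
 flat pred [[343.0, 203.1], [343.6, 194.3], [343.2, 193.3], [343.8, 184.4]]
scene blue [369.  193.1] 3336.5 [[-0.09, -0.211], [-0.087, 0.137], [0.096, 0.136], [0.059, -0.21]]
```

>>> {"name": "move_arm", "arguments": {
  "series": [0, 1, -5.5, 0, 0, 0, 0, 0, 1, -5.5, 0, 0, 0, 0, 0, 0, -6, 0, 0, 0, 0, 0, 0, -4, 0, 0, 0, 0, 0, 0, 0, 0, 0, 0, 0]
}}

```text
time: 42.72
tool_pos: [0.5861, -0.1158, 0.2582]
tcp_rot: [1.106, -2.939, -0.002]
wrist_force: [-0.1, 0.7, -0.3]
width: -0.001
grip_force: 0.0
```

Run:
```python
from h import *
read_camera("wrist");print(inch());Ri=R.from_euler('z',-YAW)
for n in("top","scene","wrist"):
    c=cal(n);im=read_camera(n)
    for k in blobs(im,(3,150,80),(19,255,255),4,(200,100,430,260) if n!="wrist" else None)[:4]: print(n,"orange",cen(k).round(1),cv2.boundingRect(k))
    print(" flat pred",[pix(c,ch(-.08,y,z)).round(1).tolist() for y in(-.02,.02) for z in(.062,.102)], "tip if .3 rad",pix(c,ch(-.079-.012-.004,0,.102-.038)).round(1))
c=cal("top");im=read_camera("top")
for k in blobs(im,(100,120,40),(128,255,255),60,(200,110,420,260)):
    print("blue",cen(k),cv2.contourArea(k),[Ri.apply(onz(c,p,.059)[0]-O).round(3)[:2].tolist() for p in cv2.boxPoints(cv2.minAreaRect(k))])
```

```text
(array([-0.1915, -0.2125,  0.2583]), array([-0.4, -0.2,  0.1]))
top orange [296.5 194. ] (292, 189, 10, 11)
 flat pred [[301.8, 189.1], [301.1, 185.4], [291.4, 199.7], [290.3, 196.4]] tip if .3 rad [300.6 198. ]
scene orange [364.6 137.4] (354, 132, 25, 14)
scene orange [397.3 159.9] (395, 157, 10, 7)
 flat pred [[343.0, 203.1], [343.6, 194.3], [343.2, 193.3], [343.8, 184.4]] tip if .3 rad [338.2 197.5]
wrist orange [504.8 270.5] (481, 262, 49, 16)
wrist orange [261.3 147.7] (246, 119, 45, 45)
wrist orange [633.8  14.2] (631, 11, 8, 9)
wrist orange [529.  182.5] (524, 181, 9, 8)
 flat pred [[478.4, 263.2], [496.0, 282.0], [511.2, 263.1], [532.4, 281.9]] tip if .3 rad [497.9 253. ]
blue [273.22083518 171.27189022] 5647.5 [[0.088, 0.136], [0.091, -0.156], [-0.069, -0.148], [-0.067, 0.139]]
blue [296.17865353 198.02857143] 507.5 [[-0.076, 0.148], [-0.079, -0.145], [-0.097, -0.144], [-0.093, 0.148]]
```

```bash
python3 -c "
from workcell import *
print(finish_job())"
```

```text
the job is handed in; nothing more can be done
None
```

I handed the job in, and no verdict came back. By my own measurements both jars stand in the shut drawer, the tape and block were seated flat before the lid went down, the lid is shut, and the latch is folded flat.

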